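# Break down the turntable set-up and clamp the prism

## Robot

A 7-joint arm with a two-finger parallel gripper is mounted at the origin on the work surface. World frame = base frame: x ahead of the robot, y to its left, z up, the work surface at z = 0. Lengths are in mm, angles in degrees, forces in N, time in s.
With the tool pointing down it reaches from about 400 to 900 mm from the base axis. Payload 5.6 kg.
Tool frame: the origin (TCP) lies at the very end of the fingers, on their centre line; the grasp point (between the pads) lies 19 mm behind it; z points along the fingers, y is the line along which they close (so a half turn about z gives the same grasp; the last joint's range is limited). The gripper opens to 92 mm and grips with 3 to 60 N. Pads are 20 mm wide; open, the fingers measure 128 mm over their backs; the gripper's body (75 mm by 189 mm) begins 69 mm behind the grasp point.
Start: joints at [63.999, 26.786, -0.665, 91.828, 0.344, 61.387, -3.226], TCP at [259.534, -595.946, 214.592] pointing down, gripper open.
Joint ranges: [-144.91, 144.91], [-17.63, 115.5], [-89.93, 88.59], [15.96, 139.68], [-74.01, 254.01], [8.47, 105.57], [-167.45, 167.45]. Speed limits (degrees/s): [147.25, 147.25, 180, 180, 180, 180, 180].

## Interface

Orientations are given as a 3x3 rotation matrix whose columns are the frame's x, y, z axes.
In Python, from plant import readout, read_camera, close_job gives the robot as it stands. The module is installed in compiled form; this text tells all that it offers.
- The arm moves only by the shell command python3 -m inch 'ROWS' [FORCE]. ROWS is JSON, a list of rows, each a list of 7 numbers: the shift along the tool's x, y, z in mm, then the turn, a rotation vector about the tool's x, y, z in degrees, then the finger opening in mm, from 0 to 91.9. In form: [[x, y, z, wx, wy, wz, fingers], ...]. A call has exactly 10 rows; each row is the pose to reach, as a shift and turn from the pose commanded when the call began, along the tool's axes at that moment; what a row does not reach only later rows make up. A row lasts 1/10 s, in which the tool goes at most 50 mm and 8.59 degrees, less where a joint would pass 70% of its speed; a pose out of reach is approached as far as the arm can. A call with a gripper value outside its range is refused whole. The fingers move at their own pace and stop on an object; FORCE is the grip in N (left out, the last holds). Time passes only in rows, so rows that repeat a pose let the fingers close, or fill a call up. It gives the time, the measured TCP pose, the force, the opening and the grip force at its end, in the units of the state.
- readout.observe(): the state, without advancing time (a new reading comes with each control period).
- read_camera(name): name is "scene" or "top" or "wrist"; returns a dict with "pixels" (420x560x3 uint8, red, green, blue), "z_map" (420x560 float32, mm along the optical axis (not along the pixel's ray), 0 where there is no reading), "fx", "fy", "cx", "cy" (pixels), "R" (3x3) and "t" (3): a world point X has camera coordinates R X + t; the wrist camera has in their place "hand_eye" (4x4, takes a point from camera to tool coordinates, whose origin is the TCP and whose axes are the flange's). Camera axes: x right, y down, z forward; pixel columns grow to the right and rows downward; lengths in mm; the calibration is good to about 2 mm. A picture is of the moment at which its call begins: read the wrist's pose just before it.
- close_job(): hands the job in; it is judged then, once.
The state is a dict: "t": time; "q": joint angles; "dq": joint speeds; "tau": joint torques, N m; "eef_pos": TCP position; "eef_rot": TCP orientation; "wrist_force": force on the tool from outside, world axes, zero at the start; "ft_torque": the same for the moment, N m; "grip_width": finger opening in mm; "finger_force": force on a finger pad.
Only numpy, scipy, OpenCV 4.12 (cv2) and the standard library are available. Lean on these libraries where they do the work, as an engineer would, in place of code of your own. Each camera call takes 0.05 s, during which the arm holds its last target. There are 200 camera calls.

## Task

The trial set-up on the turntable is finished. Put every setting block that is there back in its own slot of the rack, flat on the felt, the one whose card shows that block's outline. Wind the vise open wide enough, stand the smoky roof prism on the bed between the vise's padded jaws, base down, clear of the sliding jaw, with its ridge running along the jaw faces and the prism centred on them, and crank the vise shut until it holds the prism firmly. Leave the other things on the bench where they are.

Things in the scene. Friction and masses are not known exactly. Their poses are not given: they have to be found in the camera images.
- block_bar: plain brass setting block, oblong, 56 (x) by 26 (y) mm in plan, 34 mm high, about 0.35 kg; origin at the centre of its underside, z up. It may be absent (None).
- block_square: plain brass setting block, square, 34 by 34 mm in plan, 34 mm high, about 0.35 kg; origin at the centre of its underside, z up. It may be absent (None).
- block_disc: plain brass setting block, round, 38 mm diameter, 34 mm high, about 0.35 kg; origin at the centre of its underside, z up. It may be absent (None).
- block_cross: plain brass setting block, plus-shaped in plan, 44 by 44 mm with arms 18 mm wide along its x and y, 34 mm high, about 0.35 kg; origin at the centre of its underside, z up. It may be absent (None).
- slot_bar: slot for block_bar: felt-floored tray, card with a black bar outline. Inside 64 (x) by 52 mm (y); origin at the centre of its underside, felt 4 mm above it, wall tops 14 mm above it, walls 4 mm thick. The white card lies on a 44 mm ledge on its -x side (card centre x = -54 mm, 14 mm up). The four trays are alike, side by side along y, 64 mm apart, in random order.
- slot_square: slot for block_square: felt-floored tray, card with a black square outline. Inside 64 (x) by 52 mm (y); origin at the centre of its underside, felt 4 mm above it, wall tops 14 mm above it, walls 4 mm thick. The white card lies on a 44 mm ledge on its -x side (card centre x = -54 mm, 14 mm up). The four trays are alike, side by side along y, 64 mm apart, in random order.
- slot_disc: slot for block_disc: felt-floored tray, card with a black disc outline. Inside 64 (x) by 52 mm (y); origin at the centre of its underside, felt 4 mm above it, wall tops 14 mm above it, walls 4 mm thick. The white card lies on a 44 mm ledge on its -x side (card centre x = -54 mm, 14 mm up). The four trays are alike, side by side along y, 64 mm apart, in random order.
- slot_cross: slot for block_cross: felt-floored tray, card with a black cross outline. Inside 64 (x) by 52 mm (y); origin at the centre of its underside, felt 4 mm above it, wall tops 14 mm above it, walls 4 mm thick. The white card lies on a 44 mm ledge on its -x side (card centre x = -54 mm, 14 mm up). The four trays are alike, side by side along y, 64 mm apart, in random order.
- prism: smoky brown quartz roof prism, house-shaped: upright sides to 46 mm, then a 45-degree roof to a ridge 64 mm up that runs along its y; 36 mm wide (x), 56 mm long (y), about 0.3 kg; origin at the centre of its underside
- turntable: round aluminium turntable, 300 mm across, that spins freely about its vertical axis; origin on the axis at the bench; its flat top is 30 mm up, with a brass hub 20 mm across and 8 mm high in the middle. The blocks and the prism start on it, about 90 mm from the axis (a knock may shift one by up to 40 mm).
- vise: green bench vise, fixed. Its x axis is the line along which the jaws close; origin at the centre underneath, at bench height. Steel bed 60 mm wide, top 30 mm up. The fixed jaw's cork face is at x = -75 mm, looks to +x, is 50 mm wide (y), its top 54 mm up. At the +x end is the crank: vertical axis at x = +90 mm, y = 0, arm 45 mm long.
- jaw: sliding jaw of the vise; axes as vise; origin at the lower middle of its cork face, which looks to -x towards the fixed jaw; it is 50 mm wide (y), 24 mm high, its top 54.5 mm up. Fully open its face is at x = -15 mm of the vise (60 mm gap); at the start the gap is only 26 to 35 mm.
- crank (a joint): turn of the vise crank, rad: 0 fully open (arm along the vise's +x), growing clockwise seen from above, which closes the jaw 4.8 mm per rad (30 mm a turn), up to 8.3. It turns with about 2.5 N at the knob and stays where it is left, keeping the clamping force.
- knob (a point): grip point of the crank's upright wooden knob, on the knob's axis: knob 18 mm across, reaching 22 mm below and 18 mm above this point (its foot 75 mm, its top 115 mm above the bench). The knob spins freely on its pin, so it can be held while the gripper goes round without turning.
- tin: bystander: lacquered black tin, 60 by 90 mm, 39 mm high; origin under its centre
- polishing_block: bystander: pale beech polishing block, 80 by 45 by 30 mm; origin under its centre
- hex_key: bystander: brass hex key lying flat, 90 by 30 mm, 8 mm thick
- jar: bystander: glass jar with a steel cap, 56 mm across, 65 mm high; origin under its centre
- loupe: bystander: black loupe, 38 mm across, 30 mm high; origin under its centre
- brush: bystander: wooden-handled brush lying flat, 160 mm long
Mind the look-alikes: they are no part of the job. What is shaped like the block_bar but red is not meant.

How it is judged (in metres and radians):
On the way, in this order (a step that is already met when the one before it is completed fails the run):
1. the prism stands on the vise bed between the jaws, not yet clamped (x of prism in the frame of vise between -0.067 and -0.03 m and y of prism in the frame of vise between -0.02 and 0.02 m and z of prism in the frame of vise between 0.026 and 0.036 m and angle between prism's own z axis and vertical below 0.12 rad and angle between the x axis of prism and the x axis of vise, either way round below 0.35 rad and contact force between jaw and prism below 2 N), for 0.2 s.
2. the sliding jaw has been cranked onto the prism (x of prism in the frame of vise between -0.067 and -0.03 m and y of prism in the frame of vise between -0.02 and 0.02 m and z of prism in the frame of vise between 0.026 and 0.036 m and angle between prism's own z axis and vertical below 0.12 rad and angle between the x axis of prism and the x axis of vise, either way round below 0.15 rad and contact force between jaw and prism above 4 N), for 0.2 s.
At the end, for the whole second after the job is handed in: Each block present lies flat on the felt of its own slot (within 21 mm of its centre), at rest; the prism stands upright on the vise bed, within 20 mm of the jaws' middle, square to them within 0.15 rad, and the sliding jaw presses on it with over 4 N (all of step 2 and horizontal distance between block_bar and slot_bar below 0.021 m and z of block_bar in the frame of slot_bar below 0.008 m and angle between each of block_bar, block_square, block_disc, block_cross's own z axis and vertical below 0.12 rad and linear speed of each of block_bar, block_square, block_disc, block_cross, prism below 0.02 m/s and horizontal distance between block_square and slot_square below 0.021 m and z of block_square in the frame of slot_square below 0.008 m and horizontal distance between block_disc and slot_disc below 0.021 m and z of block_disc in the frame of slot_disc below 0.008 m and horizontal distance between block_cross and slot_cross below 0.021 m and z of block_cross in the frame of slot_cross below 0.008 m); the robot touches nothing.
It fails at once if a bystander is moved by more than 4 cm (distance of any of tin, polishing_block, hex_key, jar, loupe, brush from where it was at the start of the episode above 0.04 m).
It fails at once if the prism is tipped over (angle between prism's own z axis and vertical above 0.7 rad).
Of block_bar, block_square, block_disc, block_cross only 3 to 4 are there at a start; the rules pass over those that are not, and their reading is None.
At some moment in a run one of block_bar, block_square, block_disc, block_cross may be knocked a few centimetres aside while the robot is not near it.
It also fails if it takes over 200 s, if anything falls off the work surface, if the arm or the gripper's body presses on something with over 40 N, if the wrist force passes 120 N, or if a joint passes its speed limit or range.

## Working session

There is one attempt and no reset: what is moved stays moved. The work goes in short steps, Python scripts to look and compute and a shell command to move; the robot and the scene stay as the last step left them, time stands still between calls to the robot, and variables do not carry over. Pictures are saved under pics/ and viewed, at most 14 in all, crops included, and the job is handed in when it is done.

```bash
mkdir -p pics
cat > h.py <<'E'
import numpy as np,cv2
from plant import readout,read_camera,close_job
def grab(n):
    s=readout.observe();c=read_camera(n)
    if n=="wrist":
        H=np.array(c["hand_eye"]);Rt=np.array(s["eef_rot"]);p=np.array(s["eef_pos"])
        Rcw=Rt@H[:3,:3];tc=Rt@H[:3,3]+p
        c["R"]=Rcw.T;c["t"]=-Rcw.T@tc
    c["R"]=np.array(c["R"]);c["t"]=np.array(c["t"]).ravel()
    return c
def save(c,f): cv2.imwrite(f,c["pixels"][:,:,::-1])
def cloud(c):
    z=c["z_map"];v,u=np.mgrid[:z.shape[0],:z.shape[1]]
    P=np.stack([(u-c["cx"])/c["fx"]*z,(v-c["cy"])/c["fy"]*z,z],-1)
    W=(P-c["t"])@c["R"];W[z==0]=np.nan
    return W
def ray(c,u,v,h):
    d=c["R"].T@np.array([(u-c["cx"])/c["fx"],(v-c["cy"])/c["fy"],1.]);o=-c["R"].T@c["t"]
    return o+d*(h-o[2])/d[2]
def proj(c,X):
    x=c["R"]@np.array(X)+c["t"];return c["fx"]*x[0]/x[2]+c["cx"],c["fy"]*x[1]/x[2]+c["cy"]
E
python3 - <<'E'
from h import *
for n in("top","scene"):
    c=grab(n);save(c,f"pics/{n}0.png");np.savez(f"{n}0.npz",**c)
    print(n,-c["R"].T@c["t"],c["fx"])
s=readout.observe();print(s["eef_pos"],s["eef_rot"],s["t"],s["grip_width"])
E
```

```text
top [ 285.18921162   -2.75155934 1420.29307549] 514.9111418073172
scene [1438.39077668 -174.21178442  780.89494679] 469.6901065933483
[ 259.3148009  -595.47403712  213.74863661] [[ 9.16817947e-01  3.99304784e-01 -7.35217406e-04]
 [ 3.99305443e-01 -9.16816910e-01  1.38464584e-03]
 [-1.21164043e-04 -1.56304447e-03 -9.99998771e-01]] 0.1 91.22524971680974
```

View pics/top0.png

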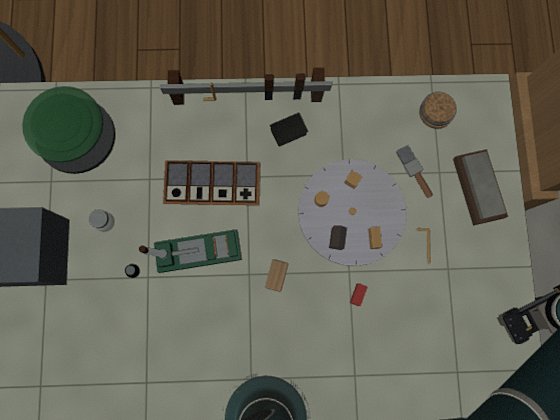

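View pics/scene0.png

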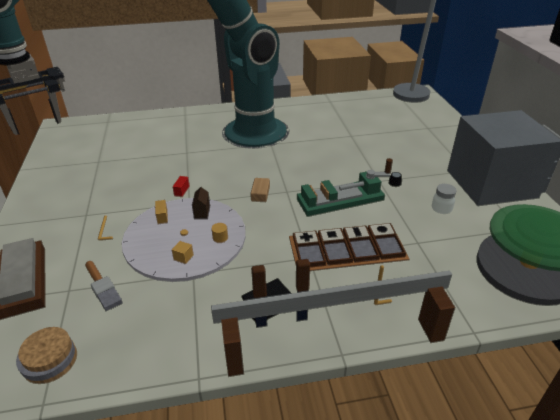

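The top view shows:
- **Rack**, cards from left to right: disc (177,193), bar (200,193), square (223,193) and cross (246,194).
- **On the turntable**, centre (352,211): disc (321,199), square (354,179), bar (376,237) and the dark prism (338,237). The cross is absent.
- **Vise** at (198,250), with its knob at about (143,249).

Things that could be mistaken for the targets:
- For the bar: the red block (359,295), the beech block (277,275) and the brass bar (376,237). I choose the brass one on the turntable.
- For the prism: the black tin (289,129) and the dark prism (338,237). I choose the latter.

Run:
```python
from h import *
c=dict(np.load("top0.npz"));W=cloud(c);im=c["pixels"]
hsv=cv2.cvtColor(im,cv2.COLOR_RGB2HSV)
def blob(name,mask,roi,h):
    m=np.zeros(mask.shape,np.uint8);x0,y0,x1,y1=roi;m[y0:y1,x0:x1]=mask[y0:y1,x0:x1]
    cs,_=cv2.findContours(m,cv2.RETR_EXTERNAL,cv2.CHAIN_APPROX_NONE)
    k=max(cs,key=cv2.contourArea)[:,0]
    P=np.array([ray(c,u,v,h)[:2] for u,v in k],np.float32)
    r=cv2.minAreaRect(P);print(name,np.round(r[0],1),np.round(r[1],1),round(r[2],1))
Z=W[:,:,2]
print("tt z",np.nanmedian(Z[195:205,360:375]),"bench",np.nanmedian(Z[300:330,200:230]))
top=(Z>52)
for n,r in dict(disc=(305,185,335,215),square=(340,168,368,192),bar=(365,222,390,252)).items(): blob(n,(top&(Z<75)).astype(np.uint8),r,64)
blob("prism",(Z>66).astype(np.uint8),(325,220,352,255),76)
blob("vise",((hsv[...,0]>50)&(hsv[...,0]<85)&(hsv[...,1]>100)).astype(np.uint8),(150,225,250,275),20)
blob("rack",((Z>8)&(Z<25)).astype(np.uint8),(155,155,270,210),14)
blob("ttable",((Z>22)).astype(np.uint8),(290,150,415,275),30)
blob("hub",((Z>33)).astype(np.uint8),(345,204,360,218),38)
blob("knob",((Z>95)).astype(np.uint8),(130,240,155,262),115)
for (u,v) in [(177,193),(200,193),(223,193),(246,194)]: print("card",np.round(ray(c,u,v,14)))
for n,(x0,y0,x1,y1) in dict(w=(130,220,250,285),t=(315,160,395,260)).items():
    print(n); 
big=cv2.resize(im[150:290,130:410],None,fx=2.85,fy=2.85,interpolation=cv2.INTER_CUBIC)
cv2.imwrite("pics/crop.png",big[:,:,::-1])
```

```text
tt z 30.91516753895411 bench 1.4657279823621208
disc [ 570.2 -166. ] [36.3 37.2] 43.4
square [ 621.6 -254.5] [33.1 38.1] 54.4
bar [ 460.5 -303.9] [29.4 56.4] 88.4
prism [ 462.7 -204. ] [36.8 60.2] 79.3
vise [439.8 176. ] [ 81.3 225.7] 7.5
rack [632.1 135. ] [267.2 127.1] 87.1
ttable [ 537.5 -251.8] [297.9 298. ] 6.9
hub [ 535.8 -251. ] [32.9 29.8] 42.3
knob [438.7 300.8] [20.1 17.5] 44.9
card [604. 232.  14.]
card [602. 168.  14.]
card [601. 104.  14.]
card [596.  40.  14.]
w
t
```

View pics/crop.png

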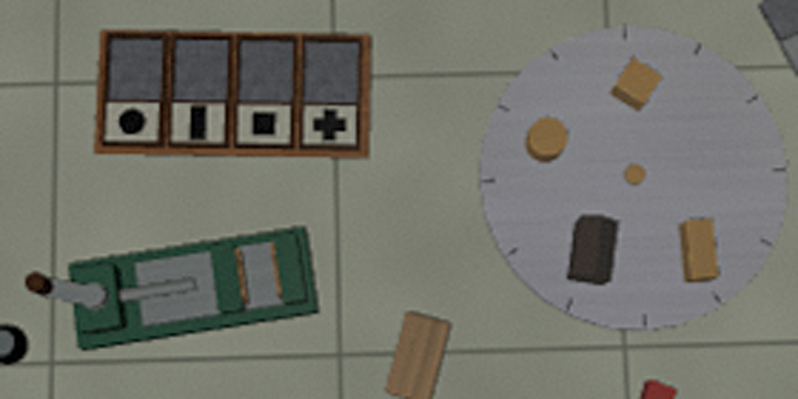

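```bash
cat >> h.py <<'E'
from scipy.spatial.transform import Rotation as Rr
def goal(x,y,z,yaw,flip=True):
    s=readout.observe();R=np.array(s["eef_rot"]);p=np.array(s["eef_pos"])
    if flip:
        cur=np.degrees(np.arctan2(R[1,0],R[0,0]));yaw=cur+((yaw-cur+90)%180-90)
    a=np.radians(yaw);T=np.array([[np.cos(a),np.sin(a),0],[np.sin(a),-np.cos(a),0],[0,0,-1.]])
    print("shift",np.round(R.T@(np.array([x,y,z])-p),1),"rot",np.round(np.degrees(Rr.from_matrix(R.T@T).as_rotvec()),1),"|",np.round(p,1),"F",np.round(s["wrist_force"],1),"w",round(s["grip_width"],1),"t",s["t"])
E
python3 -m inch '[[38,-27,-40,0,0,-7.5,90],[76,-53,-80,0,0,-15,90],[114,-80,-86,0,0,-22,90],[152,-107,-86,0,0,-30,90],[190,-133,-86,0,0,-37,90],[228,-160,-86,0,0,-44,90],[266,-186,-86,0,0,-52,90],[304,-213,-86,0,0,-59,90],[342,-240,-86,0,0,-66,90],[378,-266,-86,0,0,-74,90]]'
python3 -c "
from h import *
goal(400,170,330,97.5)
np.set_printoptions(suppress=True,precision=3)
print(readout.observe()['q'],read_camera('wrist')['hand_eye'])"
```

```text
t: 1.1
eef_pos: [500.4, -199.1, 300.5]
eef_rot: [[-0.137, 0.991, -0.0], [0.991, 0.137, -0.0], [-0.0, -0.0, -1.0]]
wrist_force: [-0.0, -0.7, 0.7]
grip_width: 89.7
finger_force: 0.0
shift [379.4 -49.  -29.5] rot [-0.   0.   0.4] | [ 500.4 -199.1  300.5] F [-0.  -0.7  0.7] w 89.7 t 1.1
[ 40.184  13.669 -26.012 100.335   6.449  67.476  20.199] [[   0.      -0.954   -0.299   84.171]
 [   1.       0.       0.      -1.272]
 [  -0.      -0.299    0.954 -169.846]
 [   0.       0.       0.       1.   ]]
```

```bash
python3 -m inch '[[46,0,0,0,0,0,90],[91,0,0,0,0,0,90],[136,0,0,0,0,0,90],[182,0,0,0,0,0,90],[227,0,0,0,0,0,90],[273,0,0,0,0,0,90],[318,-2,0,0,0,0,90],[364,-4,0,0,0,0,90],[410,-6,0,0,0,0,90],[454,-8,0,0,0,0,90]]'
python3 - <<'E'
from h import *
c=grab("wrist");save(c,"pics/w1.png");np.savez("w1.npz",**c);print(c["fx"])
goal(430,250,300,97.5)
E
```

```text
t: 2.15
eef_pos: [431.8, 249.3, 300.5]
eef_rot: [[-0.13, 0.991, 0.0], [0.991, 0.13, -0.0], [-0.0, 0.0, -1.0]]
wrist_force: [0.6, 0.2, 0.0]
grip_width: 89.8
finger_force: 0.0
326.39338206360355
shift [-7.1  0.1  1. ] rot [ 0.  -0.3  0.5] | [428.9 257.1 301. ] F [-2.   5.   0.6] w 90.2 t 2.2
```

View pics/w1.png

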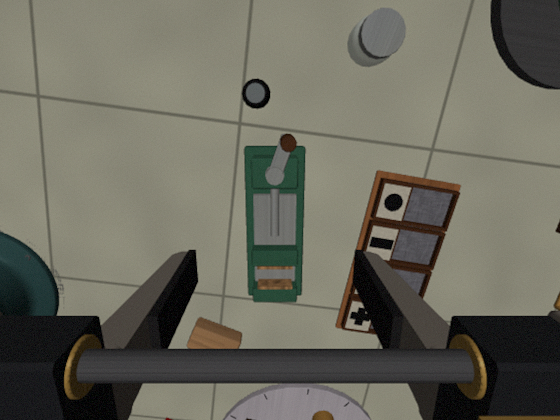

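Wrist view: the vise runs upright in the picture. Its crank hub is at (275,175), the knob at (288,143) and the jaws around (275,260) to (275,290). I'll measure it from a settled view.

Run:
```python
from h import *
c=grab("wrist");c=grab("wrist");np.savez("w1.npz",**c)
goal(430,250,300,97.5)
W=cloud(c);Z=W[...,2];hsv=cv2.cvtColor(c["pixels"],cv2.COLOR_RGB2HSV)
print("bench",np.nanmedian(Z[180:220,60:150]))
g=(hsv[...,0]>50)&(hsv[...,0]<90)&(hsv[...,1]>90);g[:,:230]=0;g[:,320:]=0;g[:130]=0;g[310:]=0
P=W[g&(Z>3)];hist=np.histogram(P[:,2],bins=np.arange(0,120,5));print(hist[0])
r=cv2.minAreaRect(P[:,:2].astype(np.float32));print("vise",r)
L=P[P[:,2]<25];r2=cv2.minAreaRect(L[:,:2].astype(np.float32));print("low",r2)
a=r2[2] if r2[1][0]>r2[1][1] else r2[2]+90
a=a%180;ax=np.array([np.cos(np.radians(a)),np.sin(np.radians(a))]);ay=np.array([-ax[1],ax[0]]);print("axis",a,ax)
m=np.zeros(Z.shape,bool);m[125:310,230:320]=1
K=W[m&(Z>105)];print("knob top",len(K),K.mean(0),K.min(0),K.max(0))
# profile along vise axis, in narrow strip
s=W[m]@np.r_[ax,0];t=W[m]@np.r_[ay,0];tz=Z[m];t0=np.r_[r2[0],0]@np.r_[ay,0]
for b in np.arange(np.nanmin(s),np.nanmax(s),4):
    k=(s>=b)&(s<b+4)&(abs(t-t0)<22)
    if k.sum(): print(round(b),k.sum(),np.round(np.nanpercentile(tz[k],[10,50,90]),0),end="; ")
print("\nt0",t0)
```

```text
shift [-0.4 -1.1  0.3] rot [-0.1 -0.1  0.4] | [431.  250.5 300.3] F [-0.2 -1.1  0.3] w 89.7 t 2.3
bench 0.009691594173784986
[   0   17   10   52 1982   23   45   90   77   98  914  836  407    0
    0    0    0    0    0    0    0    0    0]
vise ((440.03271484375, 174.6188507080078), (81.86563110351562, 225.84613037109375), 7.572647571563721)
low ((440.03271484375, 174.6188507080078), (81.86563110351562, 225.84613037109375), 7.572647571563721)
axis 97.57264757156372 [-0.13178318  0.99127857]
knob top 217 [437.67367168 301.23041918 114.50865685] [429.26098878 292.15103655 105.11762544] [446.20374529 309.55169744 116.69547323]
-35 44 [-1.  0.  1.]; -31 54 [-1.  0.  1.]; -27 6 [1. 1. 2.]; 5 14 [53. 53. 54.]; 9 71 [53. 54. 55.]; 13 68 [53. 54. 56.]; 17 72 [53. 54. 55.]; 21 77 [53. 54. 55.]; 25 83 [53. 54. 55.]; 29 136 [32. 51. 55.]; 33 244 [30. 40. 52.]; 37 66 [29. 30. 31.]; 41 67 [29. 30. 32.]; 45 67 [30. 30. 31.]; 49 9 [31. 31. 32.]; 61 65 [53. 54. 56.]; 65 73 [53. 54. 55.]; 69 81 [54. 55. 55.]; 73 79 [54. 55. 56.]; 77 81 [54. 55. 56.]; 81 84 [54. 55. 55.]; 85 98 [31. 54. 56.]; 89 27
[... 308 characters left out ...]
[29. 31. 47.]; 149 79 [29. 30. 48.]; 153 91 [29. 31. 47.]; 157 88 [29. 30. 47.]; 161 118 [22. 29. 47.]; 165 93 [21. 22. 48.]; 169 37 [22. 46. 48.]; 173 16 [45. 47. 49.]; 177 53 [57. 59. 60.]; 181 96 [59. 60. 61.]; 185 71 [59. 60. 62.]; 189 95 [59. 62. 77.]; 193 106 [59. 75. 77.]; 197 110 [59. 75. 77.]; 201 108 [59. 68. 77.]; 205 124 [59. 64. 76.]; 209 115 [59. 61. 73.]; 213 110 [59. 61. 73.]; 217 182 [22. 55. 72.]; 221 99 [21. 23. 73.]; 225 127 [ 0. 21. 72.]; 229 79 [-1.  0. 72.]; 233 98 [ -1.  71. 115.]; 237 115 [ -1.   1. 115.]; 241 138 [ -1.   1. 115.]; 245 161 [ -1.   1. 115.]; 249 111 [-1. -0. 95.]; 253 93 [-1.  0.  1.]; 257 93 [-1. -0.  1.]; 261 31 [-1. -0.  1.]; 
t0 -459.2068254368601
```

```bash
python3 -m inch '[[25,7,40,0,0,0,60],[49,13,80,0,0,0,60],[49,13,110,0,0,0,60],[49,13,140,0,0,0,60],[49,13,165,0,0,0,60],[49,13,185,0,0,0,60],[49,13,205,0,0,0,60],[49,13,219,0,0,0,60],[49,13,219,0,0,0,60],[49,13,219,0,0,0,60]]'
python3 -c "
from h import *
goal(437.7,301.2,80,97.5)
c=grab('wrist');save(c,'pics/w2.png')
W=cloud(c);Z=W[...,2];m=(Z>100)&(Z<118)&(np.hypot(W[...,0]-438,W[...,1]-301)<25);print(m.sum(),W[m].mean(0),W[m].min(0),W[m].max(0))"
```

```text
t: 3.3
eef_pos: [439.3, 297.8, 81.8]
eef_rot: [[-0.13, 0.991, 0.0], [0.991, 0.13, -0.0], [-0.0, 0.0, -1.0]]
wrist_force: [0.2, 1.3, 0.9]
grip_width: 59.9
finger_force: 0.0
shift [ 3.6 -1.2  1.8] rot [ 0.  0. -0.] | [439.3 297.8  81.8] F [0.2 1.3 0.9] w 59.9 t 3.3
1354 [437.60318866 304.0508308  112.36100192] [429.1579753  293.0299374  100.01277843] [446.56714271 310.63117777 116.96868043]
```

View pics/w2.png

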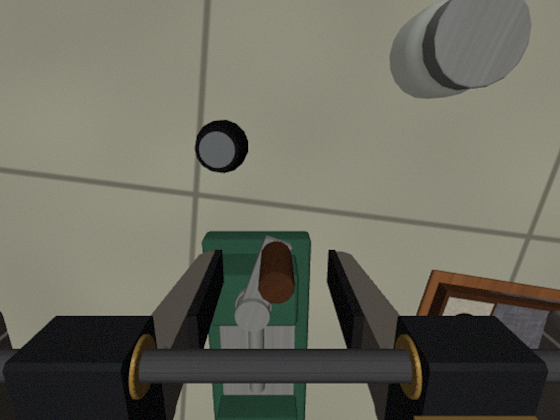

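The knob (276,270) is between the fingers, so I shift by x +3 and close.

```bash
python3 -m inch '[[3,-1,1,0,0,0,60],[3.5,-1,1,0,0,0,40],[3.5,-1,1,0,0,0,14],[3.5,-1,1,0,0,0,14],[3.5,-1,1,0,0,0,14],[3.5,-1,1,0,0,0,14],[3.5,-1,1,0,0,0,14],[3.5,-1,1,0,0,0,14],[3.5,-1,1,0,0,0,14],[3.5,-1,1,0,0,0,14]]' 20
python3 -c "
import numpy as np
for k in range(3):
  f0=-18.7+120*k
  f=np.radians(f0+12*np.arange(1,11));f0=np.radians(f0)
  print(np.round(np.c_[45*np.cos(f)-45*np.cos(f0),-45*np.sin(f)+45*np.sin(f0)],0).astype(int).tolist())"
```

```text
t: 4.35
eef_pos: [438.0, 301.7, 80.7]
eef_rot: [[-0.131, 0.991, 0.001], [0.991, 0.131, 0.0], [0.0, 0.001, -1.0]]
wrist_force: [2.9, 1.1, -0.4]
grip_width: 17.4
finger_force: 20.0
[[2, -9], [2, -19], [0, -28], [-3, -36], [-9, -44], [-16, -51], [-24, -55], [-33, -58], [-42, -59], [-51, -59]]
[[-9, 3], [-17, 7], [-24, 14], [-30, 21], [-34, 30], [-36, 39], [-36, 48], [-34, 58], [-30, 66], [-25, 74]]
[[7, 6], [15, 11], [24, 14], [33, 15], [43, 14], [52, 12], [60, 7], [67, 1], [73, -7], [76, -15]]
```

```bash
python3 -m inch '[[2,-9,0,0,0,0,14],[2,-19,0,0,0,0,14],[0,-28,0,0,0,0,14],[-3,-36,0,0,0,0,14],[-9,-44,0,0,0,0,14],[-16,-51,0,0,0,0,14],[-24,-55,0,0,0,0,14],[-33,-58,0,0,0,0,14],[-42,-59,0,0,0,0,14],[-51,-59,0,0,0,0,14]]'
python3 -c "
from h import *
s=readout.observe();p=s['eef_pos'];print(p,np.hypot(p[0]-429.1,p[1]-257.1))"
```

```text
t: 5.35
eef_pos: [386.8, 244.3, 80.8]
eef_rot: [[-0.131, 0.991, 0.003], [0.991, 0.131, 0.004], [0.004, 0.004, -1.0]]
wrist_force: [9.6, 6.0, -11.1]
grip_width: 17.5
finger_force: 20.0
[386.80008349 244.30666536  80.80178958] 44.192220449095664
```

Tracks the circle well; continue.

```bash
python3 -m inch '[[-9,3,0,0,0,0,14],[-17,7,0,0,0,0,14],[-24,14,0,0,0,0,14],[-30,21,0,0,0,0,14],[-34,30,0,0,0,0,14],[-36,39,0,0,0,0,14],[-36,48,0,0,0,0,14],[-34,58,0,0,0,0,14],[-30,66,0,0,0,0,14],[-25,74,0,0,0,0,14]]'
python3 -m inch '[[7,6,0,0,0,0,14],[15,11,0,0,0,0,14],[24,14,0,0,0,0,14],[33,15,0,0,0,0,14],[43,14,0,0,0,0,14],[52,12,0,0,0,0,14],[60,7,0,0,0,0,14],[67,1,0,0,0,0,14],[73,-7,0,0,0,0,14],[76,-15,0,0,0,0,14]]'
python3 -c "
from h import *
s=readout.observe();p=s['eef_pos'];print(p,np.hypot(p[0]-429.1,p[1]-257.1))"
```

```text
t: 6.35
eef_pos: [463.5, 227.3, 80.5]
eef_rot: [[-0.13, 0.992, 0.0], [0.992, 0.13, -0.002], [-0.002, 0.0, -1.0]]
wrist_force: [-1.2, -2.4, 3.7]
grip_width: 17.5
finger_force: 20.0
t: 7.35
eef_pos: [436.3, 302.0, 80.6]
eef_rot: [[-0.132, 0.991, -0.0], [0.991, 0.132, -0.0], [-0.0, -0.0, -1.0]]
wrist_force: [2.1, -2.1, 1.9]
grip_width: 17.7
finger_force: 20.0
[436.3209467  302.0161106   80.57136013] 45.49284628426151
```

```bash
python3 -m inch '[[0,0,0,0,0,0,60],[0,0,0,0,0,0,60],[0,0,0,0,0,0,60],[0,0,-20,0,0,0,80],[0,0,-60,0,0,0,90],[0,0,-105,0,0,0,90],[0,0,-150,0,0,0,90],[-20,0,-190,0,0,0,90],[-40,0,-220,0,0,0,90],[-50,0,-220,0,0,0,90]]'
python3 - <<'E'
from h import *
c=grab("wrist");c=grab("wrist");W=cloud(c);Z=W[...,2]
ax=np.array([-.1318,.9913]);ay=np.array([-ax[1],ax[0]])
s=W[...,:2]@ax;t=W[...,:2]@ay
k=(abs(t+459.2)<20)&(Z>25)
for b in np.arange(20,110,3):
    m=k&(s>=b)&(s<b+3)
    if m.sum(): print(b,m.sum(),np.round(np.nanpercentile(Z[m],[10,50,90])),end=";")
for nm,m in dict(fixed=(Z>52)&(Z<57)&(s>0)&(s<40),slide=(Z>52)&(Z<57)&(s>75)&(s<135)).items():
    m=m&(abs(t+459)<45)
    if m.sum():print(nm,m.sum(),"s",np.percentile(s[m],[1,99]),"t",np.percentile(t[m],[2,98]))
K=W[(Z>105)&(Z<118)&(s>190)&(s<280)&(abs(t+459)<60)];print(K.mean(0))
goal(465,-150,300,97.5)
E
```

```text
t: 8.35
eef_pos: [446.2, 251.8, 304.5]
eef_rot: [[-0.129, 0.992, 0.007], [0.992, 0.129, 0.002], [0.001, 0.007, -1.0]]
wrist_force: [0.0, 0.2, -0.8]
grip_width: 90.1
finger_force: 0.0
20 51 [53. 54. 56.];23 51 [53. 54. 55.];26 54 [53. 54. 55.];29 52 [53. 54. 55.];32 261 [30. 42. 53.];35 43 [29. 30. 31.];38 50 [29. 30. 31.];41 51 [29. 30. 31.];44 48 [29. 30. 31.];47 45 [29. 30. 31.];50 49 [29. 31. 32.];53 48 [29. 30. 31.];56 52 [29. 30. 31.];59 51 [29. 30. 32.];62 53 [29. 30. 32.];65 45 [29. 30. 31.];68 50 [29. 30. 31.];71 46 [29. 30. 31.];74 53 [29. 30. 32.];77 54 [29. 30. 31.];80 27 [29. 30. 31.];92 55 [54. 55. 55.];95 59 [53. 54. 55.];98 56 [54. 55. 56.];101 61 [54. 55. 56.];104 56 [54. 54. 56.];107 59 [54. 55. 56.];fixed 676 s [ 8.4378582  33.25280036] t [-488.35930161 -428.40634691]
slide 854 s [ 92.81382681 120.14800723] t [-487.91714491 -428.64243039]
[433.64052798 301.86530963 114.61538242]
shift [-399.5  -30.9    0.9] rot [ 0.   0.1 -0.2] | [444.6 250.2 300.5] F [-0.3 -0.1  0. ] w 90.1 t 8.45
```

```bash
python3 -m inch '[[-40,-3,0,0,0,0,90],[-80,-6,0,0,0,0,90],[-120,-9,0,0,0,0,90],[-160,-12,0,0,0,0,90],[-200,-15,0,0,0,0,90],[-240,-18,0,0,0,0,90],[-280,-21,0,0,0,0,90],[-320,-24,0,0,0,0,90],[-360,-28,0,0,0,0,90],[-400,-31,0,0,0,0,90]]'
python3 - <<'E'
from h import *
c=grab("wrist");c=grab("wrist");c=grab("wrist");save(c,"pics/w3.png");np.savez("w3.npz",**c)
W=cloud(c);Z=W[...,2];near=np.hypot(W[...,0]-462,W[...,1]+204)<55
for lo in(50,70,85,90):
    m=near&(Z>lo)&(Z<97);print(lo,m.sum(),cv2.minAreaRect(W[m][:,:2].astype(np.float32)),W[m].mean(0))
m=near&(Z>90)&(Z<97);print("ridge",cv2.fitLine(W[m][:,:2].astype(np.float32),cv2.DIST_L2,0,.01,.01).ravel())
goal(462,-204,42,97.5)
E
```

```text
t: 9.45
eef_pos: [465.0, -149.3, 298.6]
eef_rot: [[-0.132, 0.991, -0.003], [0.991, 0.132, 0.002], [0.002, -0.003, -1.0]]
wrist_force: [0.4, 0.4, 0.1]
grip_width: 90.1
finger_force: 0.0
50 1432 ((460.0968017578125, -206.22882080078125), (36.670501708984375, 55.94074630737305), 79.69811248779297) [ 460.76120868 -200.69904924   81.57951222]
70 1255 ((460.13262939453125, -206.2076416015625), (36.675209045410156, 55.88631820678711), 79.76216125488281) [ 460.47596946 -202.36481693   84.58684715]
85 614 ((460.25, -205.86109924316406), (20.24216651916504, 55.57440948486328), 78.20713806152344) [ 460.23756978 -204.69145881   89.59558927]
90 271 ((460.22515869140625, -205.39207458496094), (10.563213348388672, 55.276126861572266), 80.4862060546875) [ 460.27940481 -205.47126868   92.14759671]
ridge [ 9.8298335e-01 -1.8369463e-01  4.6027942e+02 -2.0547127e+02]
shift [-53.6  -8.8 256.2] rot [-0.2 -0.1 -0.2] | [ 464.9 -150.3  298.3] F [-0.5  0.4  0.3] w 89.9 t 9.6
```

View pics/w3.png

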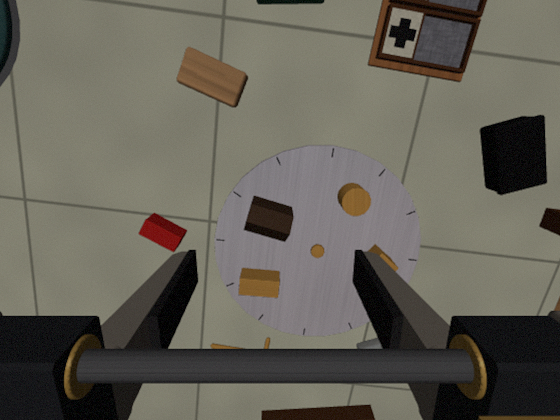

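The view shows the dark prism at (269,218), and the fitted footprint of 36.7×55.9 mm matches the description. The brass bar is at (260,283), the disc at (355,199), and the red look-alike is off the table at (162,232). I'll grip the prism by its gable ends.

```bash
python3 -m inch '[[-20,-4,20,0,0,8,90],[-40,-8,50,0,0,16,90],[-54.5,-12,90,0,0,18,90],[-54.5,-12,130,0,0,18,90],[-54.5,-12,170,0,0,18,90],[-54.5,-12,200,0,0,18,90],[-54.5,-12,225,0,0,18,90],[-54.5,-12,243,0,0,18,90],[-54.5,-12,255,0,0,18,90],[-54.5,-12,256,0,0,18,90]]'
python3 -c "
from h import *
goal(460.2,-205.9,42,79.4)"
```

```text
t: 10.6
eef_pos: [460.0, -202.1, 42.8]
eef_rot: [[0.18, 0.984, -0.003], [0.984, -0.18, 0.002], [0.002, -0.004, -1.0]]
wrist_force: [0.6, 0.3, -0.1]
grip_width: 90.1
finger_force: 0.0
shift [-3.7  0.8  0.8] rot [-0.2 -0.1  0.3] | [ 460.  -202.1   42.8] F [ 0.6  0.3 -0.1] w 90.1 t 10.6
```

```bash
python3 -m inch '[[-3.5,0.8,0.5,0,0,0,90],[-3.5,0.8,0.5,0,0,0,75],[-3.5,0.8,0.5,0,0,0,62],[-3.5,0.8,0.5,0,0,0,50],[-3.5,0.8,0.5,0,0,0,50],[-3.5,0.8,0.5,0,0,0,50],[-3.5,0.8,0.5,0,0,0,50],[-3.5,0.8,-4,0,0,0,50],[-3.5,0.8,-15,0,0,0,50],[-3.5,0.8,-30,0,0,0,50]]' 25
python3 -c "
from h import *
goal(446.3,122.2,150,97.57)"
```

```text
t: 11.6
eef_pos: [460.3, -207.4, 74.6]
eef_rot: [[0.181, 0.983, -0.002], [0.983, -0.181, 0.001], [0.001, -0.002, -1.0]]
wrist_force: [-0.2, -0.2, -2.6]
grip_width: 55.9
finger_force: 25.0
shift [321.7 -73.7 -75.1] rot [ -0.1  -0.1 -18. ] | [ 460.3 -207.4   74.6] F [-0.2 -0.2 -2.6] w 55.9 t 11.6
```

```bash
python3 -m inch '[[10,-2,-35,0,0,0,50],[40,-9,-70,0,0,-2,50],[80,-18,-75,0,0,-4,50],[125,-29,-75,0,0,-6,50],[170,-39,-75,0,0,-9,50],[215,-49,-75,0,0,-12,50],[255,-58,-75,0,0,-15,50],[290,-66,-75,0,0,-18,50],[312,-71,-75,0,0,-18,50],[322,-74,-75,0,0,-18,50]]'
python3 -m inch '[[0,0,0,0,0,0,50],[0,0,0,0,0,0,50],[0,0,0,0,0,0,50],[0,0,0,0,0,0,50],[0,0,0,0,0,0,50],[0,0,0,0,0,0,50],[0,0,0,0,0,0,50],[0,0,0,0,0,0,50],[0,0,0,0,0,0,50],[0,0,0,0,0,0,50]]'
python3 - <<'E'
from h import *
c=grab("wrist");save(c,"pics/w4.png")
W=cloud(c);Z=W[...,2];s=readout.observe();p=s["eef_pos"]
m=(np.hypot(W[...,0]-p[0],W[...,1]-p[1])<45)&(Z>p[2]+38)&(Z<p[2]+58)
im=c["pixels"];print(m.sum())
for lo in(45,50): 
    q=m&(Z>p[2]+lo);print(lo,q.sum(),W[q].mean(0) if q.sum() else 0)
goal(446.3,122.2,43,97.57)
E
```

```text
t: 12.6
eef_pos: [446.3, 124.6, 150.1]
eef_rot: [[-0.135, 0.991, 0.0], [0.991, 0.135, 0.001], [0.001, 0.001, -1.0]]
wrist_force: [0.5, 0.0, -3.7]
grip_width: 55.7
finger_force: 25.0
t: 13.6
eef_pos: [446.8, 122.3, 149.5]
eef_rot: [[-0.131, 0.991, -0.0], [0.991, 0.131, -0.0], [-0.0, -0.0, -1.0]]
wrist_force: [0.6, 0.2, -3.7]
grip_width: 55.6
finger_force: 25.0
7900
45 4066 [445.43763863 127.22021886 198.87629428]
50 1215 [446.6406743  128.77273965 203.62664082]
shift [  0.   -0.5 106.5] rot [-0.  0. -0.] | [446.8 122.3 149.5] F [ 0.5 -0.1 -3.7] w 55.7 t 13.65
```

View pics/w4.png

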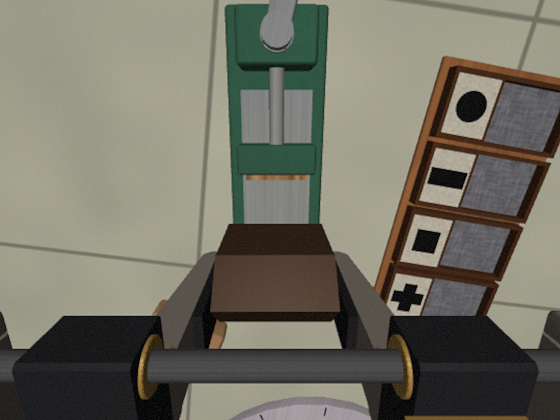

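Run:
```python
from h import *
c=grab("wrist");s=readout.observe();p=np.array(s["eef_pos"]);R=np.array(s["eef_rot"])
W=cloud(c)
T=(W-p)@R
for col in (265,275,285):
    for r in range(222,326,6): print(r,np.round(T[r,col],0).astype(int).tolist(),end=" ")
    print()
```

```text
222 [-15, -10, 120] 228 [20, -7, 5] 234 [21, -7, -6] 240 [20, -6, -13] 246 [21, -6, -21] 252 [21, -6, -29] 258 [20, -6, -33] 264 [17, -6, -35] 270 [16, -6, -37] 276 [13, -6, -38] 282 [12, -6, -40] 288 [10, -6, -43] 294 [8, -6, -44] 300 [6, -5, -47] 306 [4, -5, -47] 312 [2, -5, -49] 318 [-8, -6, -39] 324 [-149, -12, 149] 
222 [-15, -1, 120] 228 [20, -1, 6] 234 [20, -1, -4] 240 [20, -1, -12] 246 [21, -1, -21] 252 [20, -1, -27] 258 [19, -1, -32] 264 [18, -1, -36] 270 [15, -1, -35] 276 [13, -1, -38] 282 [12, -1, -41] 288 [10, -1, -42] 294 [7, -1, -44] 300 [5, -1, -45] 306 [4, -1, -48] 312 [2, -1, -49] 318 [-8, -1, -39] 324 [-149, -1, 150] 
222 [-15, 8, 120] 228 [20, 5, 6] 234 [21, 4, -4] 240 [21, 4, -13] 246 [20, 4, -20] 252 [20, 4, -27] 258 [19, 3, -32] 264 [18, 3, -35] 270 [15, 3, -37] 276 [13, 3, -38] 282 [12, 3, -41] 288 [9, 3, -42] 294 [7, 3, -43] 300 [6, 3, -46] 306 [3, 3, -47] 312 [1, 3, -48] 318 [-8, 3, -40] 324 [-149, 10, 150]
```

```bash
python3 -m inch '[[-2,-0.5,15,0,0,0,50],[-2,-0.5,35,0,0,0,50],[-2,-0.5,55,0,0,0,50],[-2,-0.5,70,0,0,0,50],[-2,-0.5,82,0,0,0,50],[-2,-0.5,92,0,0,0,50],[-2,-0.5,99,0,0,0,50],[-2,-0.5,103,0,0,0,50],[-2,-0.5,106,0,0,0,50],[-2,-0.5,106.5,0,0,0,50]]'
python3 -m inch '[[0,0,0,0,0,0,50],[0,0,0.5,0,0,0,50],[0,0,0.5,0,0,0,58],[0,0,0.5,0,0,0,62],[0,0,0.5,0,0,0,70],[0,0,0.5,0,0,0,80],[0,0,0.5,0,0,0,88],[0,0,0.5,0,0,0,90],[0,0,0.5,0,0,0,90],[0,0,0.5,0,0,0,90]]'
```

```text
t: 14.7
eef_pos: [446.7, 120.2, 44.3]
eef_rot: [[-0.131, 0.991, 0.0], [0.991, 0.131, -0.001], [-0.001, 0.0, -1.0]]
wrist_force: [-5.1, -2.1, 16.0]
grip_width: 56.0
finger_force: 25.0
t: 15.7
eef_pos: [446.6, 120.2, 42.5]
eef_rot: [[-0.131, 0.991, -0.0], [0.991, 0.131, -0.0], [-0.0, -0.0, -1.0]]
wrist_force: [-0.8, 0.4, -0.3]
grip_width: 89.8
finger_force: 0.0
```

```bash
python3 -m inch '[[0,0,-15,0,0,0,90],[0,0,-35,0,0,0,90],[0,0,-65,0,0,0,90],[0,0,-105,0,0,0,90],[0,0,-145,0,0,0,90],[0,0,-185,0,0,0,90],[40,0,-215,0,0,0,90],[80,0,-240,0,0,0,90],[115,0,-257,0,0,0,90],[131,0,-257,0,0,0,90]]'
python3 - <<'E'
from h import *
for _ in range(4): c=grab("wrist")
save(c,"pics/w5.png");W=cloud(c);Z=W[...,2]
ax=np.array([-.1318,.9913]);ay=np.array([-ax[1],ax[0]]);B=np.array([ax,ay])
near=np.hypot(W[...,0]-446,W[...,1]-121)<50
for lo in (68,85,90):
    m=near&(Z>lo)&(Z<100);r=cv2.minAreaRect(W[m][:,:2].astype(np.float32));print(lo,m.sum(),r,B@np.array(r[0])-[108.3,-458.4],np.nanmax(Z[m]))
s=W[...,:2]@ax;t=W[...,:2]@ay
K=W[(Z>105)&(Z<118)&(s>190)&(s<280)&(abs(t+459)<60)];print("knob",K.mean(0))
goal(K[:,0].mean(),K[:,1].mean()-1,81,97.57)
E
```

```text
t: 16.7
eef_pos: [429.3, 254.2, 302.5]
eef_rot: [[-0.135, 0.991, 0.005], [0.991, 0.135, 0.003], [0.002, 0.005, -1.0]]
wrist_force: [0.0, -1.1, -0.6]
grip_width: 89.8
finger_force: 0.0
68 1135 ((444.5071105957031, 122.390380859375), (55.97480392456055, 36.583030700683594), 7.0808939933776855) [-45.56045263   1.62904907] 96.39262829128464
85 521 ((444.84527587890625, 122.29114532470703), (55.704933166503906, 20.466859817504883), 9.092710494995117) [-45.703395     1.30690507] 96.39262829128464
90 245 ((444.90728759765625, 122.89847564697266), (54.70942306518555, 9.028993606567383), 7.659780502319336) [-45.1095216    1.16538671] 96.39262829128464
knob [433.33636212 301.91260271 114.48046804]
shift [ 51.   11.1 217.9] rot [-0.1  0.1 -0. ] | [429.3 249.2 299. ] F [ 0.6  0.6 -0.4] w 89.9 t 16.9
```

View pics/w5.png

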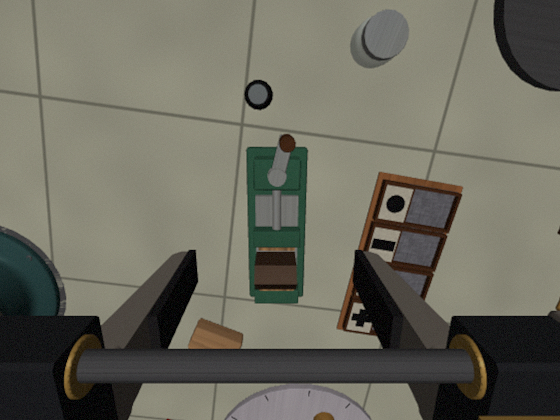

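The prism stands between the jaws at about (-45.5, 1.4) mm in the vise frame, square to them (pixel (275,270)). The knob is at (286,143). Next I grip the knob and close the vise.

```bash
python3 -m inch '[[25,6,40,0,0,0,60],[51,11,80,0,0,0,60],[51,11,110,0,0,0,60],[51,11,140,0,0,0,60],[51,11,165,0,0,0,60],[51,11,185,0,0,0,60],[51,11,205,0,0,0,60],[51,11,218,0,0,0,60],[51,11,218,0,0,0,60],[51,11,218,0,0,0,60]]'
python3 -c "
from h import *
goal(433.3,301.3,81,97.57)
import numpy as np
for k in range(3):
  f0=-13-120*k
  f=np.radians(f0-(12 if k<2 else 4)*np.arange(1,11));f0=np.radians(f0)
  print(np.round(np.c_[45*np.cos(f)-45*np.cos(f0),-45*np.sin(f)+45*np.sin(f0)],1 if k>1 else 0).tolist())"
```

```text
t: 17.9
eef_pos: [434.0, 301.6, 81.7]
eef_rot: [[-0.13, 0.991, -0.0], [0.991, 0.13, -0.0], [-0.0, -0.0, -1.0]]
wrist_force: [-0.3, -0.1, -0.7]
grip_width: 59.8
finger_force: 0.0
shift [-0.2 -0.7  0.7] rot [-0.   0.  -0.1] | [434.  301.6  81.7] F [-0.3 -0.1 -0.7] w 59.8 t 17.9
[[-3.0, 9.0], [-8.0, 17.0], [-14.0, 24.0], [-22.0, 29.0], [-31.0, 33.0], [-40.0, 35.0], [-49.0, 35.0], [-58.0, 32.0], [-67.0, 28.0], [-75.0, 23.0]]
[[-6.0, -7.0], [-11.0, -15.0], [-13.0, -24.0], [-14.0, -34.0], [-13.0, -43.0], [-10.0, -52.0], [-5.0, -60.0], [1.0, -67.0], [9.0, -72.0], [18.0, -76.0]]
[[3.0, -0.8], [6.1, -1.4], [9.2, -1.8], [12.4, -2.0], [15.5, -1.9], [18.6, -1.6], [21.7, -1.1], [24.8, -0.4], [27.8, 0.5], [30.7, 1.6]]
```

```bash
python3 -m inch '[[0,-0.5,0,0,0,0,40],[0,-0.5,0,0,0,0,14],[0,-0.5,0,0,0,0,14],[0,-0.5,0,0,0,0,14],[0,-0.5,0,0,0,0,14],[0,-0.5,0,0,0,0,14],[0,-0.5,0,0,0,0,14],[0,-0.5,0,0,0,0,14],[0,-0.5,0,0,0,0,14],[0,-0.5,0,0,0,0,14]]' 25
python3 -m inch '[[-3,9,0,0,0,0,14],[-8,17,0,0,0,0,14],[-14,24,0,0,0,0,14],[-22,29,0,0,0,0,14],[-31,33,0,0,0,0,14],[-40,35,0,0,0,0,14],[-49,35,0,0,0,0,14],[-58,32,0,0,0,0,14],[-67,28,0,0,0,0,14],[-75,23,0,0,0,0,14]]'
python3 -m inch '[[-6,-7,0,0,0,0,14],[-11,-15,0,0,0,0,14],[-13,-24,0,0,0,0,14],[-14,-34,0,0,0,0,14],[-13,-43,0,0,0,0,14],[-10,-52,0,0,0,0,14],[-5,-60,0,0,0,0,14],[1,-67,0,0,0,0,14],[9,-72,0,0,0,0,14],[18,-76,0,0,0,0,14]]'
python3 -c "
from h import *
s=readout.observe();p=s['eef_pos'];d=np.array(p[:2])-[429.1,257.1];print(p,np.hypot(*d),np.degrees(np.arctan2(d[1],d[0]))-97.57)"
```

```text
t: 18.9
eef_pos: [433.6, 302.2, 81.7]
eef_rot: [[-0.131, 0.991, 0.001], [0.991, 0.131, 0.001], [0.0, 0.001, -1.0]]
wrist_force: [2.4, 0.7, 1.4]
grip_width: 17.9
finger_force: 25.0
t: 19.9
eef_pos: [465.5, 229.4, 81.6]
eef_rot: [[-0.13, 0.991, -0.0], [0.991, 0.13, -0.0], [-0.0, -0.0, -1.0]]
wrist_force: [-0.6, 4.8, 3.6]
grip_width: 17.2
finger_force: 25.0
t: 20.9
eef_pos: [389.1, 238.3, 81.7]
eef_rot: [[-0.131, 0.991, 0.003], [0.991, 0.131, -0.0], [-0.001, 0.003, -1.0]]
wrist_force: [9.5, 1.1, -1.9]
grip_width: 17.4
finger_force: 25.0
[389.07899686 238.26456189  81.69106926] 44.231825888291354 -252.36650309005606
```

```bash
python3 -m inch '[[3,-0.8,0,0,0,0,14],[6,-1.4,0,0,0,0,14],[9.2,-1.8,0,0,0,0,14],[12.4,-2,0,0,0,0,14],[15.5,-1.9,0,0,0,0,14],[18.6,-1.6,0,0,0,0,14],[21.7,-1.1,0,0,0,0,14],[24.8,-0.4,0,0,0,0,14],[27.8,0.5,0,0,0,0,14],[27.8,0.5,0,0,0,0,14]]'
python3 -c "
from h import *
s=readout.observe();p=s['eef_pos'];d=np.array(p[:2])-[429.1,257.1];print(p,np.hypot(*d),np.degrees(np.arctan2(d[1],d[0]))-97.57,s['wrist_force'],s['t'])"
```

```text
t: 21.9
eef_pos: [385.4, 264.4, 81.5]
eef_rot: [[-0.131, 0.991, 0.001], [0.991, 0.131, -0.003], [-0.003, 0.0, -1.0]]
wrist_force: [4.9, -2.1, 4.8]
grip_width: 17.3
finger_force: 25.0
[385.43540273 264.44880133  81.5452242 ] 44.278684893033706 72.87658484269582 [ 4.9089019  -2.05506702  4.82173125] 21.9
```

```bash
python3 -m inch '[[1.1,0.3,0,0,0,0,14],[2.2,0.7,0,0,0,0,14],[3.3,1.1,0,0,0,0,14],[4.4,1.6,0,0,0,0,14],[5.4,2.1,0,0,0,0,14],[6.5,2.6,0,0,0,0,14],[7.6,3.1,0,0,0,0,14],[8.6,3.6,0,0,0,0,14],[8.6,3.6,0,0,0,0,14],[8.6,3.6,0,0,0,0,14]]'
cat > k.py <<'E'
from h import *
s=readout.observe();p=s['eef_pos'];d=np.array(p[:2])-[429.1,257.1];f=np.array(s['wrist_force'][:2])
tn=np.array([d[1],-d[0]])/np.hypot(*d);print(np.hypot(*d),np.degrees(np.arctan2(d[1],d[0]))-97.57-360,"tang force",-f@tn,"rad",f@d/np.hypot(*d))
E
python3 k.py
```

```text
t: 22.9
eef_pos: [386.3, 268.8, 81.2]
eef_rot: [[-0.129, 0.992, -0.003], [0.992, 0.129, -0.012], [-0.012, -0.004, -1.0]]
wrist_force: [-0.2, -11.9, 16.2]
grip_width: 17.0
finger_force: 25.0
44.37027596076594 -292.9073042631977 tang force 11.564055131062924 rad -3.014363349637826
```

```bash
python3 -m inch '[[0,0,0,0,0,0,14],[0,0,0,0,0,0,60],[0,0,0,0,0,0,60],[0,0,0,0,0,0,60],[0,0,-20,0,0,0,80],[0,0,-60,0,0,0,90],[0,0,-105,0,0,0,90],[0,0,-150,0,0,0,90],[0,0,-190,0,0,0,90],[0,-20,-219,0,0,0,90]]'
python3 - <<'E'
from h import *
for _ in range(4): c=grab("wrist")
W=cloud(c);Z=W[...,2]
ax=np.array([-.1318,.9913]);ay=np.array([-ax[1],ax[0]]);B=np.array([ax,ay])
near=np.hypot(W[...,0]-446,W[...,1]-115)<55
for lo in (68,85):
    m=near&(Z>lo)&(Z<100);r=cv2.minAreaRect(W[m][:,:2].astype(np.float32));print(lo,m.sum(),r,B@np.array(r[0])-[108.3,-458.4],np.nanmax(Z[m]))
s=W[...,:2]@ax;t=W[...,:2]@ay
K=W[(Z>105)&(Z<118)&(np.hypot(s-198,t+459)<60)];print("knob",K.mean(0),"ang",np.degrees(np.arctan2(K[:,1].mean()-257.1,K[:,0].mean()-429.1))-97.57-360)
m=(Z>52)&(Z<57)&(s>55)&(s<100)&(abs(t+459)<20);print("slide s",np.percentile(s[m],[1,99])-108.3)
top=grab("top");np.savez("top1.npz",**top);Wt=cloud(top);zt=Wt[...,2]
for n,(x0,y0,x1,y1) in dict(disc=(305,185,335,215),square=(340,168,368,192),bar=(365,222,390,252)).items():
    q=np.zeros(zt.shape,bool);q[y0:y1,x0:x1]=1;q&=(zt>55)&(zt<75);print(n,q.sum(),cv2.minAreaRect(Wt[q][:,:2].astype(np.float32)))
goal(470,-225,300,97.57)
E
```

```text
t: 23.9
eef_pos: [368.8, 273.0, 302.7]
eef_rot: [[-0.13, 0.992, 0.001], [0.992, 0.13, 0.002], [0.002, 0.001, -1.0]]
wrist_force: [0.6, 0.1, -0.7]
grip_width: 87.5
finger_force: 0.0
68 1072 ((445.72613525390625, 112.17259216308594), (55.89076614379883, 35.210296630859375), 6.801743507385254) [-55.85001402   1.76733448] 95.26037623272305
85 476 ((446.014892578125, 112.17529296875), (55.27532958984375, 21.82077407836914), 7.739379405975342) [-55.88539492   1.48073337] 95.26037623272305
knob [383.93940233 266.58593932 114.19243847] ang -289.43246914257827
slide s [-39.82557702 -11.50197213]
disc 162 ((570.0322875976562, -165.54962158203125), (36.820281982421875, 36.3803825378418), 41.228458404541016)
square 163 ((622.9290771484375, -255.37718200683594), (33.10804748535156, 35.51702117919922), 54.26280975341797)
bar 218 ((460.1675109863281, -305.12713623046875), (56.431766510009766, 26.54240608215332), 0.8095942139625549)
shift [-506.    36.8   -0. ] rot [-0.1  0.1 -0. ] | [367.3 271.8 299.4] F [ 0.   0.5 -0.3] w 89.9 t 24.15
```

```bash
python3 -m inch '[[-10,25,0,0,0,0,90],[-20,50,0,0,0,0,90],[-32,75,0,0,0,0,90],[-44,100,0,0,0,0,90],[-56,125,0,0,0,0,90],[-68,150,0,0,0,0,90],[-80,175,0,0,0,0,90],[-90,200,0,0,0,0,90],[-102,222,0,0,0,0,90],[-102,222,0,0,0,0,90]]'
python3 - <<'E'
from h import *
for _ in range(5): c=grab("wrist")
save(c,"pics/w6.png");np.savez("w6.npz",**c)
W=cloud(c);Z=W[...,2]
m=(W[...,0]>540)&(W[...,0]<720)&(W[...,1]>-20)&(W[...,1]<290)
q=m&(Z>10)&(Z<20);r=cv2.minAreaRect(W[q][:,:2].astype(np.float32));print("rack",r,np.median(Z[q]))
hsv=cv2.cvtColor(c["pixels"],cv2.COLOR_RGB2HSV)
f=(m&(Z<9)&(Z>1.5)&(W[...,0]>610)).astype(np.uint8);f=cv2.morphologyEx(f,cv2.MORPH_OPEN,np.ones((3,3)))
n,l,st,ce=cv2.connectedComponentsWithStats(f)
for i in range(1,n):
    if st[i,4]>200:
        P=W[l==i];print("felt",st[i].tolist(),cv2.minAreaRect(P[:,:2].astype(np.float32)),np.median(P[:,2]))
goal(470,-225,300,97.57)
E
```

```text
t: 25.15
eef_pos: [603.3, 197.5, 296.3]
eef_rot: [[-0.127, 0.992, -0.005], [0.992, 0.127, -0.002], [-0.001, -0.005, -1.0]]
wrist_force: [0.3, -0.7, -0.2]
grip_width: 89.9
finger_force: 0.0
rack ((632.751708984375, 133.1396942138672), (253.1408233642578, 112.28511810302734), 87.59828186035156) 11.507002799242507
felt [290, 125, 65, 19, 450] ((655.3693237304688, 262.9466857910156), (9.613152503967285, 90.90953826904297), 87.65001678466797) 5.836882738157765
shift [-4.053e+02 -1.853e+02  1.000e-01] rot [-0.1 -0.   0.1] | [599.8 201.4 299.8] F [-0.2  0.6  0.3] w 89.7 t 25.4
```

View pics/w6.png

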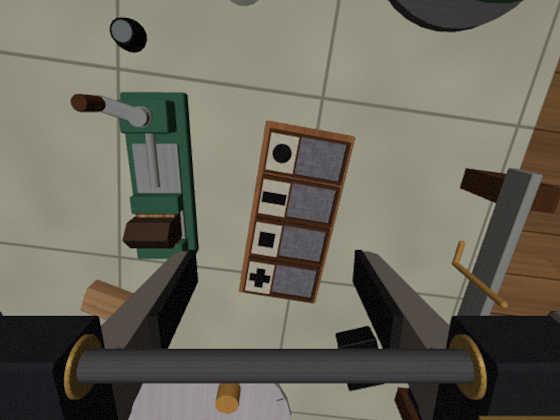

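Run:
```python
from h import *
c=dict(np.load("w6.npz"));im=c["pixels"].astype(int)
f=((im[...,2]>=im[...,0]-2)&(im.sum(2)<420)&(im.sum(2)>120)).astype(np.uint8)
f[:120]=0;f[310:]=0;f[:,:240]=0;f[:,360:]=0
f=cv2.morphologyEx(f,cv2.MORPH_OPEN,np.ones((3,3)))
n,l,st,ce=cv2.connectedComponentsWithStats(f)
for i in range(1,n):
    if st[i,4]>150:
        v,u=np.nonzero(l==i);P=np.array([ray(c,a,b,4)[:2] for a,b in zip(u,v)],np.float32);print(st[i].tolist(),cv2.minAreaRect(P))
w=((im.min(2)>150)).astype(np.uint8);w[:120]=0;w[310:]=0;w[:,:240]=0;w[:,:240]=0;w[:,330:]=0
n,l,st,ce=cv2.connectedComponentsWithStats(w)
for i in range(1,n):
    if st[i,4]>150:
        v,u=np.nonzero(l==i);P=np.array([ray(c,a,b,14)[:2] for a,b in zip(u,v)],np.float32);print("card",st[i].tolist(),cv2.minAreaRect(P))
```

```text
[296, 138, 50, 42, 1589] ((658.6194458007812, 227.93850708007812), (51.20012664794922, 64.12091827392578), 87.76964569091797)
[287, 184, 48, 39, 1365] ((656.2310180664062, 162.4472198486328), (49.790557861328125, 63.361175537109375), 88.0772705078125)
[280, 227, 45, 34, 1165] ((653.6001586914062, 96.82270050048828), (47.834571838378906, 63.26067352294922), 88.18343353271484)
[273, 266, 43, 31, 1016] ((650.7329711914062, 31.287899017333984), (46.50582504272461, 63.08180618286133), 87.28903198242188)
```

```bash
python3 -m inch '[[-43,-19,0,0,0,0,90],[-86,-38,0,0,0,0,90],[-130,-58,0,0,0,1,90],[-174,-78,0,0,0,2,90],[-217,-97,0,0,0,3,90],[-260,-116,0,0,0,4,90],[-304,-136,0,0,0,5,90],[-348,-155,0,0,0,6,90],[-391,-175,0,0,0,7,90],[-434,-194,0,0,0,7,90]]'
cat > blk.py <<'E'
import sys
from h import *
x,y=map(float,sys.argv[1:3])
for _ in range(5): c=grab("wrist")
W=cloud(c);Z=W[...,2];m=(np.hypot(W[...,0]-x,W[...,1]-y)<60)
q=m&(Z>57)&(Z<70);q=cv2.morphologyEx(q.astype(np.uint8),cv2.MORPH_OPEN,np.ones((2,2)))
n,l,st,ce=cv2.connectedComponentsWithStats(q)
for i in range(1,n):
    if st[i,4]>80:
        P=W[(l==i)];print(st[i].tolist(),cv2.minAreaRect(P[:,:2].astype(np.float32)),np.median(P[:,2]))
        t=P[P[:,2]>60];print("   top",cv2.minAreaRect(t[:,:2].astype(np.float32)))
goal(x,y,44,float(sys.argv[3]))
E
python3 blk.py 460.2 -305.1 90.8
```

```text
t: 26.4
eef_pos: [464.5, -256.1, 301.1]
eef_rot: [[-0.01, 1.0, 0.0], [1.0, 0.01, -0.001], [-0.001, 0.0, -1.0]]
wrist_force: [-0.4, 0.0, 0.2]
grip_width: 90.2
finger_force: 0.0
[250, 210, 43, 21, 852] ((459.24658203125, -314.2152099609375), (59.366050720214844, 40.02068328857422), 2.2817416191101074) nan
   top ((458.6636657714844, -307.3528747558594), (54.5893669128418, 26.396577835083008), 3.011059045791626)
shift [-51.4  -6.2 256.7] rot [ 0.  -0.  -0.2] | [ 465.7 -253.7  300.7] F [-0.1  0.1  0.5] w 89.7 t 26.65
```

```bash
python3 -m inch '[[-25,-3,40,0,0,-1,90],[-53,-7,80,0,0,-2,90],[-53,-7,120,0,0,-2,90],[-53,-7,155,0,0,-2,90],[-53,-7,185,0,0,-2,90],[-53,-7,210,0,0,-2,90],[-53,-7,232,0,0,-2,90],[-53,-7,248,0,0,-2,90],[-53,-7,256,0,0,-2,90],[-53,-7,257,0,0,-2,90]]'
python3 -c "
from h import *
goal(459,-306.8,44,92.5)"
```

```text
t: 27.65
eef_pos: [459.4, -307.1, 43.1]
eef_rot: [[-0.046, 0.999, -0.001], [0.999, 0.046, 0.001], [0.001, -0.001, -1.0]]
wrist_force: [-0.5, -0.7, 0.2]
grip_width: 89.8
finger_force: 0.0
shift [ 0.3 -0.3 -0.9] rot [-0.  -0.1  0.1] | [ 459.4 -307.1   43.1] F [-0.5 -0.7  0.2] w 89.8 t 27.65
```

```bash
python3 -m inch '[[0,0,-1,0,0,0,80],[0,0,-1,0,0,0,62],[0,0,-1,0,0,0,50],[0,0,-1,0,0,0,50],[0,0,-1,0,0,0,50],[0,0,-1,0,0,0,50],[0,0,-1,0,0,0,50],[0,0,-20,0,0,0,50],[0,0,-60,0,0,0,50],[0,0,-100,0,0,0,50]]' 30
python3 -c "
from h import *
goal(656,164.5,140,87.6)"
```

```text
t: 28.65
eef_pos: [457.6, -307.3, 143.0]
eef_rot: [[-0.044, 0.999, -0.003], [0.999, 0.044, 0.003], [0.003, -0.003, -1.0]]
wrist_force: [0.4, -1.0, -3.7]
grip_width: 55.9
finger_force: 30.0
shift [462.5 219.1   3.7] rot [-0.2 -0.2  4.9] | [ 457.6 -307.3  143. ] F [ 0.4 -1.  -3.7] w 55.9 t 28.65
```

```bash
python3 -m inch '[[42,20,0,0,0,0.5,50],[84,40,0,0,0,1,50],[126,60,0,0,0,1.5,50],[168,80,0,0,0,2,50],[210,100,0,0,0,2.5,50],[252,120,0,0,0,3,50],[294,140,0,0,0,3.5,50],[336,160,0,0,0,4,50],[378,180,0,0,0,4.5,50],[420,200,0,0,0,5,50]]'
python3 -m inch '[[22,10,0,0,0,0,50],[37,17,0,0,0,0,50],[42,19,0,0,0,0,50],[42,19,0,0,0,0,50],[42,19,0,0,0,0,50],[42,19,0,0,0,0,50],[42,19,0,0,0,0,50],[42,19,0,0,0,0,50],[42,19,0,0,0,0,50],[42,19,0,0,0,0,50]]'
cat > place.py <<'E'
import sys
from h import *
c=grab("wrist");s=readout.observe();p=np.array(s["eef_pos"]);R=np.array(s["eef_rot"])
if len(sys.argv)>4: save(c,sys.argv[4])
T=(cloud(c)-p)@R
# held block: top surface near tool z -20, in tool axes
m=(abs(T[...,1])<30)&(abs(T[...,0])<45)&(T[...,2]>-24)&(T[...,2]<25)
m[:,:205]=0;m[:,355:]=0
q=T[m];print("held x",np.percentile(q[:,0],[1,50,99]),"y",np.percentile(q[:,1],[1,99]),"z",np.percentile(q[:,2],[1,50,99]))
goal(float(sys.argv[1]),float(sys.argv[2]),float(sys.argv[3]),87.6)
E
python3 place.py 656 164.5 18.5 pics/w7.png
```

```text
t: 29.65
eef_pos: [639.8, 121.5, 142.1]
eef_rot: [[0.044, 0.999, -0.003], [0.999, -0.044, -0.001], [-0.001, -0.003, -1.0]]
wrist_force: [0.3, 0.6, -3.0]
grip_width: 56.0
finger_force: 30.0
t: 30.65
eef_pos: [661.1, 161.2, 143.7]
eef_rot: [[0.043, 0.999, 0.0], [0.999, -0.043, -0.0], [-0.0, 0.0, -1.0]]
wrist_force: [-0.2, 0.8, -3.8]
grip_width: 55.7
finger_force: 30.0
held x [-11.05437275   7.89586119  14.68478831] y [-29.06487097  28.06826787] z [-21.81036547 -18.38496615  12.7106799 ]
shift [  3.   -5.2 125.1] rot [ 0.   0.  -0.1] | [661.1 161.3 143.6] F [-0.6 -0.5 -3.2] w 55.5 t 30.7
```

View pics/w7.png

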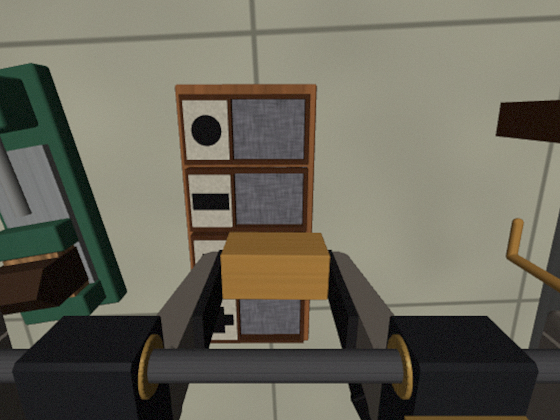

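The bar (275,265) sits level in the grip, in line with the rack. Its slot's felt is at (269,200) and the disc slot's at (269,128). I'll recheck the felt positions from this view.

Run:
```python
from h import *
c=grab("wrist");im=c["pixels"].astype(int)
f=((im[...,2]>=im[...,0]-2)&(im.sum(2)<420)&(im.sum(2)>120)).astype(np.uint8)
f[:90]=0;f[231:]=0;f[:,:226]=0;f[:,312:]=0
f=cv2.morphologyEx(f,cv2.MORPH_OPEN,np.ones((3,3)))
n,l,st,ce=cv2.connectedComponentsWithStats(f)
for i in range(1,n):
    if st[i,4]>150:
        v,u=np.nonzero(l==i);P=np.array([ray(c,a,b,4)[:2] for a,b in zip(u,v)],np.float32);print(st[i].tolist(),cv2.minAreaRect(P))
W=cloud(c);Z=W[...,2];print("felt z",np.median(Z[185:220,240:295]),"card z",np.median(Z[215:222,195:225]))
goal(656.5,164,18.5,87.6)
```

```text
[232, 100, 73, 59, 4170] ((656.8446655273438, 228.97232055664062), (51.73656463623047, 65.56477355957031), 87.53141784667969)
[235, 174, 68, 50, 3315] ((654.1240844726562, 163.09332275390625), (49.63797378540039, 65.70729064941406), 87.53009033203125)
felt z nan card z nan
shift [  2.5  -4.7 125.1] rot [-0.   0.  -0.1] | [661.1 161.4 143.6] F [ 0.3 -0.6 -3.5] w 55.6 t 30.75
```

```bash
python3 -m inch '[[2,-6,15,0,0,0,50],[2,-6,35,0,0,0,50],[2,-6,55,0,0,0,50],[2,-6,75,0,0,0,50],[2,-6,90,0,0,0,50],[2,-6,102,0,0,0,50],[2,-6,111,0,0,0,50],[2,-6,118,0,0,0,50],[2,-6,122,0,0,0,50],[2,-6,124,0,0,0,50]]'
python3 -m inch '[[0,0,0.5,0,0,0,50],[0,0,1,0,0,0,50],[0,0,1,0,0,0,50],[0,0,1,0,0,0,50],[0,0,1,0,0,0,50],[0,0,1,0,0,0,50],[0,0,1,0,0,0,50],[0,0,1,0,0,0,50],[0,0,1,0,0,0,50],[0,0,1,0,0,0,50]]'
```

```text
t: 31.75
eef_pos: [655.4, 163.7, 24.7]
eef_rot: [[0.044, 0.999, -0.0], [0.999, -0.044, -0.002], [-0.002, -0.0, -1.0]]
wrist_force: [-16.2, -6.0, 37.2]
grip_width: 55.9
finger_force: 30.0
t: 32.75
eef_pos: [655.4, 163.7, 24.7]
eef_rot: [[0.044, 0.999, 0.001], [0.999, -0.044, -0.002], [-0.002, 0.001, -1.0]]
wrist_force: [-13.4, -5.9, 31.3]
grip_width: 55.6
finger_force: 30.0
```

```bash
python3 -m inch '[[0,0,-5,0,0,0,50],[0,0,-10,0,0,0,50],[0,0,-14,0,0,0,50],[0,0,-14,0,0,0,50],[0,0,-14,0,0,0,50],[0,0,-14,0,0,0,50],[0,0,-14,0,0,0,50],[0,0,-14,0,0,0,50],[0,0,-14,0,0,0,50],[0,0,-14,0,0,0,50]]'
python3 place.py 655 164.5 18.5 pics/w8.png
```

```text
t: 33.75
eef_pos: [655.2, 163.6, 32.5]
eef_rot: [[0.043, 0.999, -0.0], [0.999, -0.043, -0.0], [-0.0, -0.0, -1.0]]
wrist_force: [0.3, -0.3, -3.2]
grip_width: 55.6
finger_force: 30.0
held x [-43.83135511  14.01729304  44.0415592 ] y [-29.18605008  29.13213333] z [-20.55415961   3.73874232  23.81805109]
shift [ 0.9 -0.2 14. ] rot [-0.   0.  -0.1] | [655.2 163.6  32.5] F [ 0.4  0.4 -3.3] w 55.7 t 33.8
```

View pics/w8.png

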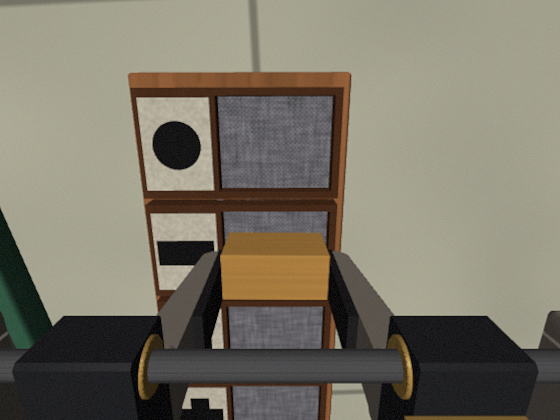

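Run:
```python
from h import *
c=grab("wrist");s=readout.observe();p=np.array(s["eef_pos"]);R=np.array(s["eef_rot"])
W=cloud(c);T=(W-p)@R
for u in(230,250,275,300,320):
    print(u,[np.round(T[r,u],1).tolist() for r in (236,242,250,262,268,280,290,294)])
np.set_printoptions(precision=0,suppress=True)
print("row 222 across (world x,y,z):");
for u in range(196,352,4): print(np.round(W[222,u]).tolist(),end=" ")
print("\nrow 150")
for u in range(200,352,4): print(np.round(W[150,u]).tolist(),end=" ")
```

```text
230 [[13.9, -27.4, 9.1], [14.5, -26.0, -1.6], [14.2, -24.7, -12.0], [10.7, -23.9, -19.0], [7.2, -24.1, -18.6], [0.3, -24.4, -18.7], [-5.2, -24.5, -19.2], [-7.7, -24.6, -19.1]]
250 [[14.8, -15.5, 6.7], [14.3, -14.9, -1.1], [14.5, -14.1, -12.5], [11.3, -13.6, -20.1], [7.5, -13.8, -19.2], [1.1, -13.9, -20.1], [-5.6, -14.1, -18.6], [-7.6, -14.1, -19.2]]
275 [[14.0, -1.0, 8.8], [14.3, -1.0, -1.1], [14.4, -1.0, -12.5], [10.4, -1.0, -18.4], [7.3, -1.0, -18.9], [0.6, -1.0, -19.2], [-5.5, -1.0, -18.7], [-8.0, -1.0, -18.6]]
300 [[14.4, 13.6, 7.7], [14.3, 12.9, -1.0], [14.2, 12.1, -12.0], [10.4, 11.7, -18.4], [7.1, 11.8, -18.6], [0.3, 11.9, -18.6], [-5.5, 12.1, -18.7], [-7.0, 12.0, -20.3]]
320 [[14.2, 25.3, 8.3], [14.1, 24.1, -0.8], [14.0, 22.7, -11.6], [10.7, 21.9, -18.9], [7.5, 21.9, -19.2], [0.7, 22.2, -19.4], [-5.4, 22.5, -18.9], [-7.6, 22.6, -19.2]]
row 222 across (world x,y,z):
[608.0, 187.0, 20.0] [611.0, 187.0, 21.0] [613.0, 187.0, 21.0] [616.0, 187.0, 21.0] [618.0, 187.0, 21.0] [620.0, 187.0, 21.0] [622.0, 186.0, 19.0] [623.0, 182.0, 9.0] [626.0, 183.0, 10.0] [628.0, 183.0, 10.0] [631.
[... 698 characters left out ...]
 228.0, 21.0] [625.0, 227.0, 10.0] [627.0, 227.0, 9.0] [630.0, 227.0, 10.0] [632.0, 227.0, 11.0] [634.0, 227.0, 11.0] [636.0, 227.0, 9.0] [639.0, 227.0, 10.0] [641.0, 227.0, 10.0] [643.0, 226.0, 10.0] [646.0, 226.0, 10.0] [648.0, 226.0, 10.0] [650.0, 226.0, 10.0] [653.0, 226.0, 10.0] [655.0, 226.0, 10.0] [657.0, 226.0, 10.0] [660.0, 226.0, 11.0] [662.0, 226.0, 10.0] [664.0, 225.0, 10.0] [667.0, 225.0, 9.0] [669.0, 225.0, 10.0] [671.0, 225.0, 11.0] [674.0, 225.0, 10.0] [676.0, 225.0, 11.0] [678.0, 225.0, 11.0] [681.0, 225.0, 10.0] [683.0, 225.0, 11.0] [685.0, 225.0, 10.0] [688.0, 225.0, 10.0] [689.0, 225.0, 18.0] [691.0, 225.0, 19.0] [696.0, 224.0, 6.0] [698.0, 224.0, 6.0] [701.0, 223.0, 0.0]
```

The rack stands on a 6 mm base, so the felt is at about z=10 mm. The block had simply reached the felt. I lower it to there and release.

```bash
python3 -m inch '[[1,0,3,0,0,0,50],[1,0,6,0,0,0,50],[1,0,7,0,0,0,50],[1,0,7,0,0,0,50],[1,0,7,0,0,0,62],[1,0,7,0,0,0,70],[1,0,7,0,0,0,80],[1,0,7,0,0,0,88],[1,0,-10,0,0,0,90],[1,0,-50,0,0,0,90]]'
python3 -c "
from h import *
goal(600,-200,300,90)"
```

```text
t: 34.85
eef_pos: [652.9, 163.7, 80.6]
eef_rot: [[0.043, 0.999, -0.006], [0.999, -0.043, -0.002], [-0.002, -0.006, -1.0]]
wrist_force: [0.8, -0.8, 0.1]
grip_width: 90.3
finger_force: 0.0
shift [-366.1  -38.6 -218.4] rot [-0.4  0.1 -2.5] | [652.9 163.7  80.6] F [ 0.8 -0.8  0.1] w 90.3 t 34.85
```

```bash
python3 -m inch '[[-20,-1,-50,0,0,0,90],[-60,-3,-95,0,0,0,90],[-100,-5,-135,0,0,0,90],[-145,-7,-170,0,0,0,90],[-190,-9,-200,0,0,0,90],[-235,-11,-218,0,0,0,90],[-280,-13,-218,0,0,0,90],[-320,-15,-218,0,0,0,90],[-355,-17,-218,0,0,0,90],[-370,-18,-218,0,0,0,90]]'
python3 blk.py 622.5 -255 90
python3 -c "
from h import *
t=grab('top');W=cloud(t);Z=W[...,2]
m=(np.hypot(W[...,0]-656,W[...,1]-165)<50)&(Z>36)&(Z<56);print('bar in slot',m.sum(),cv2.minAreaRect(W[m][:,:2].astype(np.float32)),np.median(Z[m]))
m=(np.hypot(W[...,0]-570,W[...,1]+165)<50)&(Z>55)&(Z<75);print('disc',m.sum(),cv2.minAreaRect(W[m][:,:2].astype(np.float32)),np.median(Z[m]))
"
```

```text
t: 35.85
eef_pos: [619.8, -211.5, 302.0]
eef_rot: [[0.051, 0.999, 0.001], [0.999, -0.051, -0.004], [-0.004, 0.001, -1.0]]
wrist_force: [0.1, 0.0, -0.2]
grip_width: 90.0
finger_force: 0.0
[261, 206, 35, 33, 669] ((623.8163452148438, -264.0664978027344), (33.83704376220703, 50.65888977050781), 40.52915573120117) nan
   top ((621.602294921875, -257.89410400390625), (34.366153717041016, 33.314266204833984), 55.21466064453125)
shift [-54.    2.6 257.1] rot [ 0.  -0.1 -2.3] | [ 621.8 -201.2  301.2] F [0.2 1.7 0.9] w 90.3 t 36.1
bar in slot 202 ((655.4541015625, 166.89678955078125), (26.50743293762207, 57.85810089111328), 86.43696594238281) 44.69861912779108
disc 158 ((570.6387939453125, -166.4664764404297), (36.69255065917969, 35.90869140625), 74.91067504882812) 64.73108502018817
```

```bash
python3 -m inch '[[-25,1,40,0,0,8,90],[-56,3,80,0,0,16,90],[-56,3,120,0,0,24,90],[-56,3,155,0,0,32,90],[-56,3,185,0,0,32.5,90],[-56,3,210,0,0,32.5,90],[-56,3,232,0,0,32.5,90],[-56,3,248,0,0,32.5,90],[-56,3,256,0,0,32.5,90],[-56,3,257,0,0,32.5,90]]'
python3 -c "
from h import *
goal(621.8,-257.3,44,55)"
```

```text
t: 37.15
eef_pos: [621.9, -259.2, 42.9]
eef_rot: [[0.572, 0.82, -0.001], [0.82, -0.572, 0.001], [0.0, -0.001, -1.0]]
wrist_force: [0.3, 0.5, 0.5]
grip_width: 90.3
finger_force: 0.0
shift [ 1.5 -1.2 -1.1] rot [-0.1 -0.   0.1] | [ 621.9 -259.2   42.9] F [0.3 0.5 0.5] w 90.3 t 37.15
```

```bash
python3 -m inch '[[1.5,-1,-1,0,0,0,70],[1.5,-1,-1,0,0,0,45],[1.5,-1,-1,0,0,0,28],[1.5,-1,-1,0,0,0,28],[1.5,-1,-1,0,0,0,28],[1.5,-1,-1,0,0,0,28],[1.5,-1,-1,0,0,0,28],[1.5,-1,-20,0,0,0,28],[1.5,-1,-60,0,0,0,28],[1.5,-1,-100,0,0,0,28]]' 30
python3 -c "
from h import *
goal(653.5,100.5,140,87.6)"
```

```text
t: 38.15
eef_pos: [620.6, -258.1, 142.9]
eef_rot: [[0.573, 0.82, -0.004], [0.82, -0.573, 0.001], [-0.001, -0.004, -1.0]]
wrist_force: [0.4, -1.0, -3.3]
grip_width: 33.9
finger_force: 29.9
shift [ 312.8 -178.6    3.3] rot [ -0.2  -0.  -32.6] | [ 620.6 -258.1  142.9] F [ 0.4 -1.  -3.3] w 33.9 t 38.15
```

```bash
python3 -m inch '[[25,-14,0,0,0,-3,28],[60,-34,0,0,0,-6,28],[98,-56,0,0,0,-10,28],[136,-78,0,0,0,-14,28],[174,-100,0,0,0,-18,28],[212,-121,0,0,0,-22,28],[250,-143,0,0,0,-26,28],[285,-163,0,0,0,-30,28],[306,-175,0,0,0,-32.5,28],[313,-178,0,0,0,-32.5,28]]'
python3 -m inch '[[0,0,0,0,0,0,28],[0,0,0,0,0,0,28],[0,0,0,0,0,0,28],[0,0,0,0,0,0,28],[0,0,0,0,0,0,28],[0,0,20,0,0,0,28],[0,0,40,0,0,0,28],[0,0,60,0,0,0,28],[0,0,75,0,0,0,28],[0,0,80,0,0,0,28]]'
python3 -c "
from h import *
goal(653.5,100.8,25,87.6)"
```

```text
t: 39.15
eef_pos: [653.9, 105.1, 142.5]
eef_rot: [[0.037, 0.999, -0.002], [0.999, -0.037, 0.002], [0.002, -0.002, -1.0]]
wrist_force: [-1.6, 0.4, -3.2]
grip_width: 33.4
finger_force: 29.9
t: 40.15
eef_pos: [654.4, 99.3, 61.7]
eef_rot: [[0.043, 0.999, -0.003], [0.999, -0.043, -0.001], [-0.001, -0.003, -1.0]]
wrist_force: [-0.9, 0.1, -3.2]
grip_width: 33.9
finger_force: 29.9
shift [ 1.5 -0.9 36.7] rot [-0.2  0.  -0.1] | [654.4  99.3  61.7] F [-0.9  0.1 -3.2] w 33.9 t 40.15
```

```bash
python3 -m inch '[[1.5,-1,12,0,0,0,28],[1.5,-1,24,0,0,0,28],[1.5,-1,32,0,0,0,28],[1.5,-1,35,0,0,0,28],[1.5,-1,36.5,0,0,0,28],[1.5,-1,36.5,0,0,0,28],[1.5,-1,36.5,0,0,0,45],[1.5,-1,36.5,0,0,0,65],[1.5,-1,36.5,0,0,0,85],[1.5,-1,36.5,0,0,0,90]]'
python3 -m inch '[[0,0,-5,0,0,0,90],[0,0,-30,0,0,0,90],[0,0,-70,0,0,0,90],[-30,0,-110,0,0,0,90],[-70,-5,-150,0,0,0,90],[-110,-20,-190,0,0,0,90],[-140,-40,-220,0,0,0,90],[-165,-55,-250,0,0,0,90],[-190,-68,-275,0,0,0,90],[-212,-75,-275,0,0,0,90]]'
python3 blk.py 570 -166 87.6
python3 -c "
from h import *
t=grab('top');W=cloud(t);Z=W[...,2]
for n,y in (('bar',165),('square',101)):
  m=(np.hypot(W[...,0]-656,W[...,1]-y)<32)&(Z>36)&(Z<56);print(n,m.sum(),cv2.minAreaRect(W[m][:,:2].astype(np.float32)),np.median(Z[m]))
"
```

```text
t: 41.15
eef_pos: [654.9, 101.6, 27.6]
eef_rot: [[0.043, 0.999, 0.001], [0.999, -0.043, 0.0], [0.0, 0.001, -1.0]]
wrist_force: [0.0, -0.8, 0.2]
grip_width: 63.7
finger_force: 0.0
t: 42.15
eef_pos: [571.3, -108.9, 307.3]
eef_rot: [[0.044, 0.999, 0.008], [0.999, -0.044, -0.003], [-0.002, 0.008, -1.0]]
wrist_force: [0.2, -0.4, -0.3]
grip_width: 90.1
finger_force: 0.0
[264, 212, 28, 28, 619] ((569.947265625, -175.77056884765625), (29.750022888183594, 50.901702880859375), 29.080432891845703) nan
   top ((569.5453491210938, -168.55870056152344), (37.458709716796875, 34.73024368286133), 86.90284729003906)
shift [-60.5   2.1 257.8] rot [-0.  -0.1  0. ] | [ 570.5 -105.7  301.8] F [-0.8  0.1  0.2] w 90.0 t 42.4
bar 200 ((655.5452880859375, 166.94644165039062), (26.329870223999023, 57.86220169067383), 84.88854217529297) 45.57455795560659
square 160 ((655.5150756835938, 104.012939453125), (33.409244537353516, 37.1519660949707), 89.1484146118164) 45.17474735419442
```

```bash
python3 -m inch '[[-30,1,40,0,0,0,90],[-62,2,80,0,0,0,90],[-62,2,120,0,0,0,90],[-62,2,155,0,0,0,90],[-62,2,185,0,0,0,90],[-62,2,210,0,0,0,90],[-62,2,232,0,0,0,90],[-62,2,248,0,0,0,90],[-62,2,256,0,0,0,90],[-62,2,257,0,0,0,90]]'
python3 -c "
from h import *
goal(570,-167.7,43.5,87.6)"
```

```text
t: 43.45
eef_pos: [569.6, -168.2, 44.1]
eef_rot: [[0.042, 0.999, -0.002], [0.999, -0.042, 0.001], [0.001, -0.002, -1.0]]
wrist_force: [-0.2, 0.1, 0.6]
grip_width: 90.2
finger_force: 0.0
shift [0.5 0.4 0.6] rot [-0.1 -0.  -0. ] | [ 569.6 -168.2   44.1] F [-0.2  0.1  0.6] w 90.2 t 43.45
```

```bash
python3 -m inch '[[0.5,0,0.5,0,0,0,70],[0.5,0,0.5,0,0,0,45],[0.5,0,0.5,0,0,0,30],[0.5,0,0.5,0,0,0,30],[0.5,0,0.5,0,0,0,30],[0.5,0,0.5,0,0,0,30],[0.5,0,0.5,0,0,0,30],[0.5,0,-20,0,0,0,30],[0.5,0,-60,0,0,0,30],[0.5,0,-100,0,0,0,30]]' 30
python3 -c "
from h import *
goal(658,229.5,140,87.6)"
```

```text
t: 44.45
eef_pos: [568.4, -168.3, 144.6]
eef_rot: [[0.043, 0.999, -0.004], [0.999, -0.043, 0.001], [0.001, -0.004, -1.0]]
wrist_force: [1.7, 0.7, -3.7]
grip_width: 37.3
finger_force: 30.0
shift [401.2  72.5   4.9] rot [-0.2 -0.1 -0.1] | [ 568.4 -168.3  144.6] F [ 1.7  0.7 -3.7] w 37.3 t 44.45
```

```bash
python3 -m inch '[[25,5,0,0,0,0,30],[70,13,0,0,0,0,30],[116,21,0,0,0,0,30],[162,29,0,0,0,0,30],[208,37,0,0,0,0,30],[254,45,0,0,0,0,30],[300,54,0,0,0,0,30],[345,62,0,0,0,0,30],[380,69,0,0,0,0,30],[401,72,0,0,0,0,30]]'
python3 -m inch '[[0,0,0,0,0,0,30],[0,0,0,0,0,0,30],[0,0,0,0,0,0,30],[0,0,0,0,0,0,30],[0,0,0,0,0,0,30],[0,0,20,0,0,0,30],[0,0,40,0,0,0,30],[0,0,60,0,0,0,30],[0,0,75,0,0,0,30],[0,0,80,0,0,0,30]]'
python3 -c "
from h import *
goal(658,229.5,25,87.6)"
```

```text
t: 45.45
eef_pos: [657.8, 233.2, 143.9]
eef_rot: [[0.039, 0.999, -0.002], [0.999, -0.039, 0.001], [0.001, -0.002, -1.0]]
wrist_force: [-0.8, -0.2, -3.2]
grip_width: 37.4
finger_force: 30.0
t: 46.45
eef_pos: [658.1, 227.8, 63.1]
eef_rot: [[0.044, 0.999, -0.003], [0.999, -0.044, -0.001], [-0.001, -0.003, -1.0]]
wrist_force: [-1.2, 0.0, -3.8]
grip_width: 37.2
finger_force: 30.0
shift [ 1.7 -0.1 38.1] rot [-0.2  0.1 -0.1] | [658.1 227.8  63.1] F [-1.2  0.  -3.8] w 37.2 t 46.45
```

Release the disc on the felt, go up and away, then check everything.

```bash
python3 -m inch '[[1.5,0,12,0,0,0,30],[1.5,0,24,0,0,0,30],[1.5,0,33,0,0,0,30],[1.5,0,37,0,0,0,30],[1.5,0,38.5,0,0,0,30],[1.5,0,38.5,0,0,0,30],[1.5,0,38.5,0,0,0,45],[1.5,0,38.5,0,0,0,65],[1.5,0,38.5,0,0,0,85],[1.5,0,38.5,0,0,0,90]]'
python3 -m inch '[[0,0,-5,0,0,0,90],[0,0,-30,0,0,0,90],[0,0,-70,0,0,0,90],[0,0,-110,0,0,0,90],[0,0,-150,0,0,0,90],[0,-20,-190,0,0,0,90],[0,-40,-220,0,0,0,90],[-5,-55,-250,0,0,0,90],[-10,-60,-275,0,0,0,90],[-10,-60,-275,0,0,0,90]]'
python3 - <<'E'
from h import *
for _ in range(4): c=grab("wrist")
save(c,"pics/w9.png")
W=cloud(c);Z=W[...,2]
near=np.hypot(W[...,0]-446,W[...,1]-112)<50;m=near&(Z>68)&(Z<100)
if m.sum():print("prism",cv2.minAreaRect(W[m][:,:2].astype(np.float32)))
t=grab('top');W=cloud(t);Z=W[...,2]
for n,x,y in (('bar',655,165),('square',653,101),('disc',658,229)):
  m=(np.hypot(W[...,0]-x,W[...,1]-y)<32)&(Z>36)&(Z<56);print(n,m.sum(),cv2.minAreaRect(W[m][:,:2].astype(np.float32)),np.percentile(Z[m],[10,50,90]))
m=(np.hypot(W[...,0]-446,W[...,1]-112)<50)&(Z>68)&(Z<100);print("prism",m.sum(),cv2.minAreaRect(W[m][:,:2].astype(np.float32)))
s=readout.observe();print(s["eef_pos"],s["wrist_force"],s["t"])
E
```

```text
t: 47.45
eef_pos: [659.5, 230.6, 27.3]
eef_rot: [[0.043, 0.999, 0.001], [0.999, -0.043, 0.0], [0.0, 0.001, -1.0]]
wrist_force: [0.3, -0.8, 0.1]
grip_width: 66.8
finger_force: 0.0
t: 48.45
eef_pos: [599.7, 223.7, 306.7]
eef_rot: [[0.043, 0.999, 0.008], [0.999, -0.043, 0.002], [0.002, 0.008, -1.0]]
wrist_force: [-0.9, -0.8, -0.1]
grip_width: 89.8
finger_force: 0.0
prism ((433.1962890625, 123.84571838378906), (50.125579833984375, 20.777719497680664), 37.29465866088867)
bar 172 ((655.6207275390625, 165.61093139648438), (58.478057861328125, 25.238388061523438), 0.02790459804236889) [41.41947199 44.953204   48.66158463]
square 160 ((656.0389404296875, 103.98359680175781), (33.38683319091797, 36.508544921875), 88.50941467285156) [40.9454897  45.19667477 49.04568378]Traceback (most recent call last):
  File "<stdin>", line 9, in <module>
    return _quantile_unchecked(
        a, q, axis, out, overwrite_input, method, keepdims, weights)
    return _ureduce(a,
                    func=_quantile_ureduce_func,
    ...<5 lines>...
                    overwrite_input=overwrite_input,
                    method=method)
    r = func(a, **kwargs)
    result = _quantile(arr,
                       quantiles=q,
    ...<2 lines>...
                       out=out,
                       weights=wgt)
    slices_having_nans = np.isnan(arr[-1, ...])
                                  ~~~^^^^^^^^^
IndexError: index -1 is out of bounds for axis 0 with size 0
```

View pics/w9.png

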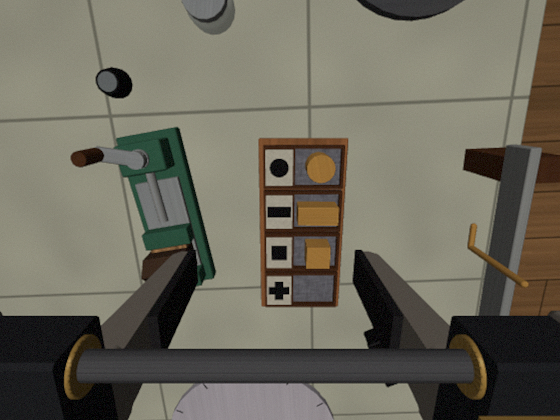

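All three blocks sit in their own slots: disc (320,167), bar (318,213) and square (318,253). I'll clear the arm away and check the disc and prism from above.

```bash
python3 -m inch '[[-40,-8,0,0,0,0,90],[-80,-16,0,0,0,0,90],[-120,-24,0,0,0,0,90],[-160,-32,0,0,0,0,90],[-200,-40,0,0,0,0,90],[-240,-48,0,0,0,0,90],[-280,-56,0,0,0,0,90],[-320,-64,0,0,0,0,90],[-360,-72,0,0,0,0,90],[-400,-80,0,0,0,0,90]]'
python3 - <<'E'
from h import *
for _ in range(4): t=grab('top')
save(t,"pics/t9.png");W=cloud(t);Z=W[...,2]
for n,x,y,lo,hi,r in (('bar',655,165,36,56,32),('square',653,101,36,56,32),('disc',658,229,36,56,32),('prism',446,112,68,100,50),('table',537,-251,50,100,140)):
  m=(np.hypot(W[...,0]-x,W[...,1]-y)<r)&(Z>lo)&(Z<hi);print(n,m.sum())
  if m.sum()>5:print(cv2.minAreaRect(W[m][:,:2].astype(np.float32)),np.percentile(Z[m],[10,50,90]))
s=readout.observe();print(s["eef_pos"],s["wrist_force"],s["t"])
E
```

```text
t: 49.7
eef_pos: [500.7, -174.6, 300.3]
eef_rot: [[0.043, 0.999, -0.002], [0.999, -0.043, 0.001], [0.001, -0.002, -1.0]]
wrist_force: [0.2, 0.0, 0.6]
grip_width: 90.2
finger_force: 0.0
bar 203
((655.6045532226562, 166.67047119140625), (26.429134368896484, 57.5084228515625), 85.24751281738281) [40.73095527 44.51146727 48.51393784]
square 160
((655.051513671875, 103.81199645996094), (33.49684524536133, 37.21685791015625), 88.9471664428711) [41.23759268 45.39164017 48.77326748]
disc 156
((659.6146850585938, 231.4501190185547), (38.15007781982422, 36.02260971069336), 5.3130574226379395) [41.07273284 44.98700818 49.56936024]
prism 306
((448.2378845214844, 112.60478210449219), (56.1313362121582, 36.194889068603516), 7.389343738555908) [77.85038923 85.94042702 93.95565963]
table 0
[ 501.08136125 -173.76577625  300.34901811] [0.13633017 0.68258991 0.358196  ] 49.9
```

View pics/t9.png

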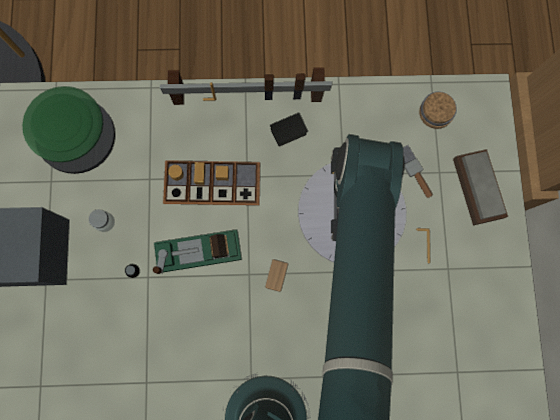

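The top view shows the blocks in their slots at (176,172), (199,172) and (222,172). The prism is clamped at (219,245), square to the jaws, and the bystanders in view are where they were.

```bash
python3 -c "
from plant import close_job
print(close_job())"
```

```text
the job is handed in; nothing more can be done
None
```

I handed the job in at about 50 s: the bar, square and disc blocks lie flat in their own slots (the cross was absent), the prism stands square and clamped between the vise jaws, and I saw no bystander moved; no verdict came back.

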